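# Gauge the drawer runners and sort good from reject

## Task

Slide the grip on the wedge gauge until its red pointer stands on the green mark. With it left there, try the rib of every wooden runner in the gap between the gauge's jaws: a good rib goes in but stops at the step half-way down; one that will not go in, or that drops past the step, is a reject. Lay good runners in the green tray and rejects in the red tray without knocking over or pushing away the other things on the bench, and when all are sorted slide the grip back to its stop so that the jaws stand wide open again.

Things in the scene. Friction and masses are not known exactly. Their poses are not given: they have to be found in the camera images.
- gauge_slide (a joint): position of the gauge's wedge slide along its track, m: 0 (at the stop, jaws wide open) to 0.050 (jaws closest), growing as the grip moves along the gauge's +x. The pointer is on the middle of the green mark at 0.028. It stays where it is left (about 3 N of friction). 6 mm of slide close the gap by 1 mm
- gauge_knob (a point): middle of the slide's black finger grip (14 mm along the gauge's x, 20 mm along y, 26 mm tall); moves with the slide, has the gauge's axes. The red pointer over the white scale is level with it along x
- gauge_mark (a point): middle of the green mark, 7 mm wide, on the gauge's white scale (the yellow and the blue mark 19 mm to either side are for other parts)
- gauge: go/no-go gap gauge fixed to the bench: grey plate 150 mm along x, 150 mm along y (from -0.055 to +0.095 of this origin), 12 mm thick; origin on its underside below the gap. On it a fixed steel jaw (-y side), a moving one (+y side), beyond that the brass wedge slide and the scale
- gauge_gap (a point): midway between the two jaws, level with their tops, 50 mm above the bench. The gap runs along this point's x, is 22 mm long, open above and at both ends. With the slide on green it is 18 mm wide for the upper 10 mm (GO; top edges bevelled 3 mm), then below a flat step 13.5 mm wide (NO-GO), with the bed 22 mm below the tops
- gauge_step (a point): midway between the jaws at the height of the step, 10 mm below their tops. A good rib (16 mm wide) stops with its underside here; a fat one (20 mm) stops on the bevels, less than 5 mm below the tops; a thin one (11 mm) goes on until the lip above it sits on the jaw tops, 20 mm deep
- tray_pass_in (a point): middle of the inner floor (4 mm above the bench) of the green tray for good runners, fixed to the bench: inside 157 mm along x, 177 mm along y, walls 4 mm, rim 36 mm above the bench
- tray_fail_in (a point): middle of the inner floor of the red tray for rejects; sizes as the green tray. Which tray stands left and which right varies
- runner_1_c (a point): a wooden runner of 35 g: centre of its hand block (36 mm along x, 30 along y, 28 high). From the block's +x end a T tongue goes on from 18 to 52 mm: a lip 26 mm wide, 8 mm thick, flush with the top, and below it the rib, 20 mm deep, flush with the underside. z points up as it lies. Only rib widths differ (16 mm good, 20 or 11 mm reject); which is which is not told. May be absent
- runner_2_c (a point): the same point of another runner, alike in all but the rib; may be absent
- runner_3_c (a point): the same point of another runner, alike in all but the rib; may be absent
- runner_4_c (a point): the same point of another runner, alike in all but the rib; may be absent
- runner_5_c (a point): the same point of another runner, alike in all but the rib; may be absent
- glue_bottle: squeeze bottle of wood glue, 55 mm thick, 160 mm tall, standing at the back; a bystander, its origin is the middle of its underside
- small_cherry: small oval bent-wood box with lid, 64x86x42 mm; a bystander, its origin is the middle of its underside
- tack_tin: small blue open tin of tacks, 55 mm wide, 21 mm tall; a bystander, its origin is the middle of its underside
- sanding_block: cork sanding block, 42x68x30 mm; a bystander, its origin is the middle of its underside
Things that resemble listed ones, but are neither listed nor needed, are in the scene too. What is shaped like the part that bears runner_1_c but black is not meant.

How it is judged:
On the way, in this order (a step that is already met when the one before it is completed fails the run):
1. the gauge's slide is set with its pointer on the green mark (value of joint gauge_slide between 0.024 and 0.032 m), for 0.3 s.
2. after that, a runner's rib is tried in the gauge's gap (((y of runner_1_c in the frame of gauge_gap between -0.006 and 0.006 m and horizontal distance between runner_1_c and gauge_gap between 0.022 and 0.05 m and angle between the x axis of runner_1_c and the x axis of gauge_gap, either way round below 0.15 rad and z of runner_1_c in the frame of gauge_gap below 0.0165 m) or (y of runner_2_c in the frame of gauge_gap between -0.006 and 0.006 m and horizontal distance between runner_2_c and gauge_gap between 0.022 and 0.05 m and angle between the x axis of runner_2_c and the x axis of gauge_gap, either way round below 0.15 rad and z of runner_2_c in the frame of gauge_gap below 0.0165 m) or (y of runner_3_c in the frame of gauge_gap between -0.006 and 0.006 m and horizontal distance between runner_3_c and gauge_gap between 0.022 and 0.05 m and angle between the x axis of runner_3_c and the x axis of gauge_gap, either way round below 0.15 rad and z of runner_3_c in the frame of gauge_gap below 0.0165 m) or (y of runner_4_c in the frame of gauge_gap between -0.006 and 0.006 m and horizontal distance between runner_4_c and gauge_gap between 0.022 and 0.05 m and angle between the x axis of runner_4_c and the x axis of gauge_gap, either way round below 0.15 rad and z of runner_4_c in the frame of gauge_gap below 0.0165 m) or (y of runner_5_c in the frame of gauge_gap between -0.006 and 0.006 m and horizontal distance between runner_5_c and gauge_gap between 0.022 and 0.05 m and angle between the x axis of runner_5_c and the x axis of gauge_gap, either way round below 0.15 rad and z of runner_5_c in the frame of gauge_gap below 0.0165 m))), for 0.1 s.
3. all runners lie sorted in their trays, the pointer still on the green mark (all of step 1 and ((y of runner_1_flank in the frame of runner_1_c between 0.00675 and 0.009 m and x of runner_1_c in the frame of tray_pass_in between -0.08 and 0.08 m and y of runner_1_c in the frame of tray_pass_in between -0.09 and 0.09 m and z of runner_1_c in the frame of tray_pass_in between 0.003 and 0.07 m) or (not (y of runner_1_flank in the frame of runner_1_c between 0.00675 and 0.009 m) and x of runner_1_c in the frame of tray_fail_in between -0.08 and 0.08 m and y of runner_1_c in the frame of tray_fail_in between -0.09 and 0.09 m and z of runner_1_c in the frame of tray_fail_in between 0.003 and 0.07 m)) and linear speed of each of runner_1, runner_2, runner_3, runner_4, runner_5 below 0.03 m/s and ((y of runner_2_flank in the frame of runner_2_c between 0.00675 and 0.009 m and x of runner_2_c in the frame of tray_pass_in between -0.08 and 0.08 m and y of runner_2_c in the frame of tray_pass_in between -0.09 and 0.09 m and z of runner_2_c in the frame of tray_pass_in between 0.003 and 0.07 m) or (not (y of runner_2_flank in the frame of runner_2_c between 0.00675 and 0.009 m) and x of runner_2_c in the frame of tray_fail_in between -0.08 and 0.08 m and y of runner_2_c in the frame of tray_fail_in between -0.09 and 0.09 m and z of runner_2_c in the frame of tray_fail_in between 0.003 and 0.07 m)) and ((y of runner_3_flank in the frame of runner_3_c between 0.00675 and 0.009 m and x of runner_3_c in the frame of tray_pass_in between -0.08 and 0.08 m and y of runner_3_c in the frame of tray_pass_in between -0.09 and 0.09 m and z of runner_3_c in the frame of tray_pass_in between 0.003 and 0.07 m) or (not (y of runner_3_flank in the frame of runner_3_c between 0.00675 and 0.009 m) and x of runner_3_c in the frame of tray_fail_in between -0.08 and 0.08 m and y of runner_3_c in the frame of tray_fail_in between -0.09 and 0.09 m and z of runner_3_c in the frame of tray_fail_in between 0.003 and 0.07 m)) and ((y of runner_4_flank in the frame of runner_4_c between 0.00675 and 0.009 m and x of runner_4_c in the frame of tray_pass_in between -0.08 and 0.08 m and y of runner_4_c in the frame of tray_pass_in between -0.09 and 0.09 m and z of runner_4_c in the frame of tray_pass_in between 0.003 and 0.07 m) or (not (y of runner_4_flank in the frame of runner_4_c between 0.00675 and 0.009 m) and x of runner_4_c in the frame of tray_fail_in between -0.08 and 0.08 m and y of runner_4_c in the frame of tray_fail_in between -0.09 and 0.09 m and z of runner_4_c in the frame of tray_fail_in between 0.003 and 0.07 m)) and ((y of runner_5_flank in the frame of runner_5_c between 0.00675 and 0.009 m and x of runner_5_c in the frame of tray_pass_in between -0.08 and 0.08 m and y of runner_5_c in the frame of tray_pass_in between -0.09 and 0.09 m and z of runner_5_c in the frame of tray_pass_in between 0.003 and 0.07 m) or (not (y of runner_5_flank in the frame of runner_5_c between 0.00675 and 0.009 m) and x of runner_5_c in the frame of tray_fail_in between -0.08 and 0.08 m and y of runner_5_c in the frame of tray_fail_in between -0.09 and 0.09 m and z of runner_5_c in the frame of tray_fail_in between 0.003 and 0.07 m))), for 0.2 s.
At the end, for the whole second after the job is handed in: the slide is back at its stop with the jaws wide open (within 5 mm of it), every runner with a 16 mm rib lies at rest inside the green tray and every runner with a 20 mm or 11 mm rib at rest inside the red tray (on the floor or on another runner) (value of joint gauge_slide below 0.005 m and ((y of runner_1_flank in the frame of runner_1_c between 0.00675 and 0.009 m and x of runner_1_c in the frame of tray_pass_in between -0.08 and 0.08 m and y of runner_1_c in the frame of tray_pass_in between -0.09 and 0.09 m and z of runner_1_c in the frame of tray_pass_in between 0.003 and 0.07 m) or (not (y of runner_1_flank in the frame of runner_1_c between 0.00675 and 0.009 m) and x of runner_1_c in the frame of tray_fail_in between -0.08 and 0.08 m and y of runner_1_c in the frame of tray_fail_in between -0.09 and 0.09 m and z of runner_1_c in the frame of tray_fail_in between 0.003 and 0.07 m)) and linear speed of each of runner_1, runner_2, runner_3, runner_4, runner_5 below 0.03 m/s and ((y of runner_2_flank in the frame of runner_2_c between 0.00675 and 0.009 m and x of runner_2_c in the frame of tray_pass_in between -0.08 and 0.08 m and y of runner_2_c in the frame of tray_pass_in between -0.09 and 0.09 m and z of runner_2_c in the frame of tray_pass_in between 0.003 and 0.07 m) or (not (y of runner_2_flank in the frame of runner_2_c between 0.00675 and 0.009 m) and x of runner_2_c in the frame of tray_fail_in between -0.08 and 0.08 m and y of runner_2_c in the frame of tray_fail_in between -0.09 and 0.09 m and z of runner_2_c in the frame of tray_fail_in between 0.003 and 0.07 m)) and ((y of runner_3_flank in the frame of runner_3_c between 0.00675 and 0.009 m and x of runner_3_c in the frame of tray_pass_in between -0.08 and 0.08 m and y of runner_3_c in the frame of tray_pass_in between -0.09 and 0.09 m and z of runner_3_c in the frame of tray_pass_in between 0.003 and 0.07 m) or (not (y of runner_3_flank in the frame of runner_3_c between 0.00675 and 0.009 m) and x of runner_3_c in the frame of tray_fail_in between -0.08 and 0.08 m and y of runner_3_c in the frame of tray_fail_in between -0.09 and 0.09 m and z of runner_3_c in the frame of tray_fail_in between 0.003 and 0.07 m)) and ((y of runner_4_flank in the frame of runner_4_c between 0.00675 and 0.009 m and x of runner_4_c in the frame of tray_pass_in between -0.08 and 0.08 m and y of runner_4_c in the frame of tray_pass_in between -0.09 and 0.09 m and z of runner_4_c in the frame of tray_pass_in between 0.003 and 0.07 m) or (not (y of runner_4_flank in the frame of runner_4_c between 0.00675 and 0.009 m) and x of runner_4_c in the frame of tray_fail_in between -0.08 and 0.08 m and y of runner_4_c in the frame of tray_fail_in between -0.09 and 0.09 m and z of runner_4_c in the frame of tray_fail_in between 0.003 and 0.07 m)) and ((y of runner_5_flank in the frame of runner_5_c between 0.00675 and 0.009 m and x of runner_5_c in the frame of tray_pass_in between -0.08 and 0.08 m and y of runner_5_c in the frame of tray_pass_in between -0.09 and 0.09 m and z of runner_5_c in the frame of tray_pass_in between 0.003 and 0.07 m) or (not (y of runner_5_flank in the frame of runner_5_c between 0.00675 and 0.009 m) and x of runner_5_c in the frame of tray_fail_in between -0.08 and 0.08 m and y of runner_5_c in the frame of tray_fail_in between -0.09 and 0.09 m and z of runner_5_c in the frame of tray_fail_in between 0.003 and 0.07 m))); the robot touches nothing.
It fails at once if the glue bottle, oval box, tack tin or sanding block pushed more than 40 mm away (distance of any of glue_bottle, small_cherry, tack_tin, sanding_block from where it was at the start of the episode above 0.04 m).
It fails at once if the glue bottle knocked over (angle between glue_bottle's own z axis and vertical above 0.6 rad).
Of runner_1, runner_2, runner_3, runner_4, runner_5 only 4 to 5 are there at a start; the rules pass over those that are not, and their reading is None.
At some moment in a run one of runner_1, runner_2, runner_3, runner_4, runner_5 may be knocked a few centimetres aside while the robot is not near it.
Once in a run the grip may slacken for a moment while it holds something.
It also fails if it takes over 210 s, if anything falls off the work surface, if the arm or the gripper's body presses on something with over 40 N, if the wrist force passes 120 N, or if a joint passes its speed limit or range.

## Robot

A 6-joint arm with a two-finger parallel gripper is mounted at the origin on a cart in front of the work surface, level with it; the furniture and walls round the work are solid. World frame = base frame: x ahead of the robot, y to its left, z up, the work surface at z = 0. Lengths are in m, angles in rad, forces in N, time in s.
With the tool pointing down it reaches from about 0.325 to 0.775 m from the base axis. Payload 9.3 kg.
Tool frame: the origin (TCP) lies at the very end of the fingers, on their centre line; the grasp point (between the pads) lies arm.hold_point_z behind it (arm.hold_point_z is the distance from the TCP to the grasp point, in m); z points along the fingers, x is the direction in which the jaws open and shut, and the axes are right-handed (so a half turn about z gives the same grasp; the last joint's range is limited). The gripper opens to 85 mm and grips with 20 to 120 N. Pads are 22 mm wide; open, the fingers measure 114 mm over their backs; the gripper's body (76 mm by 85 mm) begins 54 mm behind the grasp point. The pads swing forward as they close: fully open they stand 13 mm farther back than shut.
Start: joints at [0.982, 0.259, 0.021, 1.334, 0, 1.418], TCP at [0.232, 0.499, 0.231] pointing down, gripper open.
Joint ranges: [-3.04, 3.04], [-0.91, 1.82], [-1.04, 1.36], [-1.92, 1.95], [-1.52, 1.45], [-3.14, 3.14]. Speed limits (rad/s): [2.22, 2.22, 2.79, 3.14, 3.14, 3.14].

## Interface

Orientations are given as a 3x3 rotation matrix whose columns are the frame's x, y, z axes.
In Python, from cell import arm, snapshot gives the robot as it stands.
- The arm moves only by the shell command python3 -m handwheel 'ROWS' [FORCE]. ROWS is a JSON object of lists of equal length, an entry for each row: "travel": the shift along the world's x, y, z in mm, a list of three; "turn": the turn, a rotation vector about the world's x, y, z in rad, a list of three; "hand": the finger opening in mm, from 0 to 85.4. In form: {"travel": [[dx, dy, dz], ...], "turn": [[rx, ry, rz], ...], "hand": [hand, ...]}. A call has exactly 8 rows; each row is the pose to reach, as a shift and turn from the pose commanded when the call began; what a row does not reach only later rows make up. A row lasts 1/12 s, in which the tool goes at most 41.7 mm and 7.16 degrees, less where a joint would pass 70% of its speed; a pose out of reach is approached as far as the arm can. A call with a gripper value outside its range is refused whole. The fingers move at their own pace and stop on an object; FORCE is the grip in N (left out, the last holds). Time passes only in rows, so rows that repeat a pose let the fingers close, or fill a call up. It gives the time, the measured TCP pose, the force and the opening at its end, in the units of the state.
- arm.read_state(): the state, without advancing time (a new reading comes with each control period).
- snapshot(name): name is "side" or "top" or "wrist"; returns a dict with "img" (420x560x3 uint8, red, green, blue), "z_map" (420x560 float32, m along the optical axis (not along the pixel's ray), 0 where there is no reading), "intrinsics" (3x3 intrinsics, pixels), "R" (3x3) and "t" (3): a world point X has camera coordinates R X + t. Camera axes: x right, y down, z forward; pixel columns grow to the right and rows downward; lengths in m; the calibration is good to about 2 mm. A picture is of the moment at which its call begins.
- arm.close_job(): hands the job in, once; it reports no verdict.
The state is a dict: "time_s": time; "q": joint angles; "joint_velocities": joint speeds; "joint_efforts": joint torques, N m; "ee_pos": TCP position; "orientation": TCP orientation; "force": force on the tool from outside, world axes, zero at the start; "moment": the same for the moment, N m; "gripper_width": finger opening in m.
Only numpy, scipy, OpenCV 4.12 (cv2) and the standard library are available. Lean on these libraries where they do the work, as an engineer would, in place of code of your own. Each camera call takes 0.05 s, during which the arm holds its last target.

## Working session

There is one attempt and no reset: what is moved stays moved. The work goes in short steps, Python scripts to look and compute and a shell command to move; the robot and the scene stay as the last step left them, time stands still between calls to the robot, and variables do not carry over. Pictures are saved under pics/ and viewed, and the job is handed in when it is done.

```bash
ls; mkdir -p pics
python3 - <<'E'
from cell import arm, snapshot
import cv2
print(arm.read_state(), arm.hold_point_z)
for n in ["side","top","wrist"]:
    s=snapshot(n); cv2.imwrite(f"pics/{n}0.png", s["img"][:,:,::-1]); print(n,s["intrinsics"].tolist(),s["R"].tolist(),s["t"])
E
```

```text
pics
{'time_s': 0.0, 'q': array([ 9.82428138e-01,  2.59193248e-01,  2.07435363e-02,  1.33368822e+00,
       -3.06340820e-06,  1.41821453e+00]), 'joint_velocities': array([ 0.00129397, -0.00010438, -0.00024637,  0.00025803, -0.00201321,
       -0.00106692]), 'joint_efforts': array([ 2.78772255e-03, -5.55645561e+01,  3.44534683e+01,  1.35121832e-02,
       -1.87505896e-05, -3.41932059e-05]), 'ee_pos': array([0.23200435, 0.49835885, 0.23065842]), 'orientation': array([[ 4.22122934e-01,  9.06538294e-01, -7.42045828e-04],
       [ 9.06537627e-01, -4.22123538e-01, -1.11770717e-03],
       [-1.32647936e-03, -2.00882633e-04, -9.99999100e-01]]), 'force': array([-0.21037889,  0.02303593, -0.21542464]), 'moment': array([ 0.01421632, -0.02221286, -0.013022  ]), 'gripper_width': 0.08558920335804722} 0.0187
side [[401.1517012747526, 0.0, 280.1349181846785], [0.0, 401.1517012747526, 209.47112951621637], [0.0, 0.0, 1.0]] [[0.9897774721855209, -0.1423625251823103, 0.00857128798701877], [-0.07889653568638566, -0.596613449150099, -0.7986411765930359], [0.11881032030395013, 0.7898008000229794, -0.6017464616201199]] [-0.61919663  0.02182076  1.08715221]
top [[490.43209758464553, 0.0, 274.05465641620475], [0.0, 490.43209758464553, 211.8402170173266], [0.0, 0.0, 1.0]] [[0.023931434811997568, -0.9995892339702452, 0.01576863210988867], [-0.9959804066211437, -0.0252009552419123, -0.08595313538013727], [0.08631521334399968, -0.013648266764429576, -0.9961743867213746]] [-0.11169613  0.60696193  1.65085494]
wrist [[363.56753094512516, 0.0, 282.52238198651486], [0.0, 363.56753094512516, 206.8576622215225], [0.0, 0.0, 1.0]] [[0.4217770347718173, 0.906698863920283, -0.0011415361412121844], [0.8715510679296646, -0.4050792381791817, 0.2762418266425909], [0.25000573779366453, -0.11750736556421618, -0.961087483067178]] [-0.54925496 -0.03625881  0.37776896]
```

View pics/top0.png

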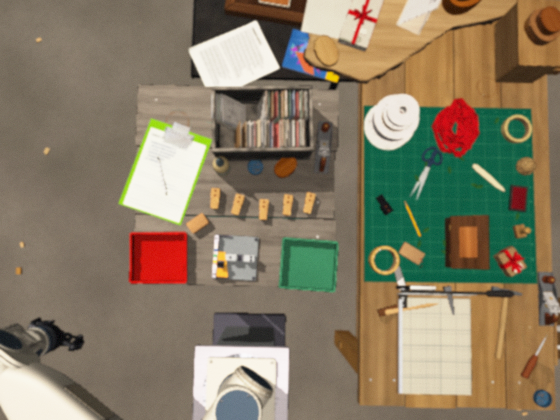

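View pics/side0.png

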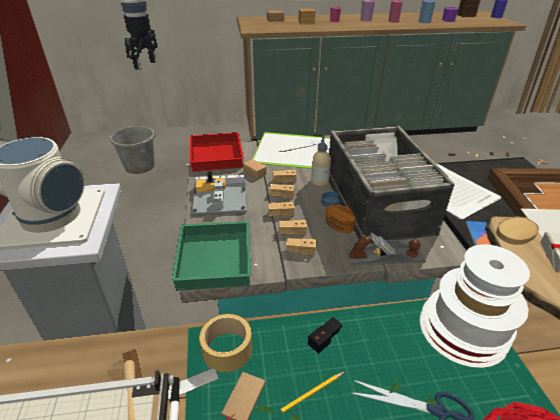

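View pics/wrist0.png

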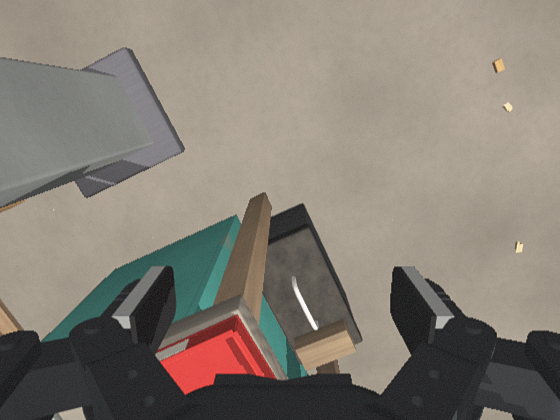

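The top view shows five runners in a row (row ~205, cols 215–310), the gauge at (236,258), the red tray on the left and the green tray on the right. The sanding block is at (199,224) and the bottle at (221,165).

```bash
cat > h.py <<'E'
from cell import arm, snapshot
import numpy as np, cv2
np.set_printoptions(precision=4,suppress=True)
def ray(s,u,v,z):
    K,R,t=np.array(s["intrinsics"]),np.array(s["R"]),np.array(s["t"])
    d=R.T@np.linalg.solve(K,np.array([u,v,1.])); c=-R.T@t
    return c+d*(z-c[2])/d[2]
def proj(s,X):
    K,R,t=np.array(s["intrinsics"]),np.array(s["R"]),np.array(s["t"])
    p=K@(R@np.array(X)+t); return p[:2]/p[2]
def cloud(s):
    K,R,t=np.array(s["intrinsics"]),np.array(s["R"]),np.array(s["t"])
    z=s["z_map"]; v,u=np.mgrid[:z.shape[0],:z.shape[1]]
    P=np.stack([(u-K[0,2])/K[0,0]*z,(v-K[1,2])/K[1,1]*z,z],-1)
    return (P-t)@R
def save(n,fn,box=None,f=1):
    s=snapshot(n); im=s["img"][:,:,::-1]
    if box: im=im[box[1]:box[3],box[0]:box[2]]
    if f!=1: im=cv2.resize(im,None,fx=f,fy=f,interpolation=cv2.INTER_CUBIC)
    cv2.imwrite("pics/"+fn,im); return s
E
python3 - <<'E'
from h import *
s=save("top","top1.png",(120,140,345,300),3.5)
C=cloud(s)
for n,u,v in [("r",215,198),("r",237,205),("r",264,208),("r",288,205),("r",310,203),("sand",199,224),("red",159,257),("green",309,264),("gauge",236,258),("tin",255,167),("oval",285,167),("glue",221,165),("knob?",221,265),("bench",270,230)]:
    print(n,C[v,u], ray(s,u,v,0.028))
print(-np.array(s["R"]).T@s["t"])
st=arm.read_state(); print(st["ee_pos"])
w=snapshot("wrist"); R=st["orientation"]
print("cam in tool",R.T@(-np.array(w["R"]).T@w["t"]-st["ee_pos"]), np.array(w["R"])@R)
E
```

```text
r [0.6519 0.1065 0.0271] [0.6518 0.1064 0.028 ]
r [0.6298 0.0306 0.0269] [0.6297 0.0305 0.028 ]
r [ 0.6214 -0.062   0.0315] [ 0.6218 -0.062   0.028 ]
r [ 0.6337 -0.1437  0.033 ] [ 0.6342 -0.1439  0.028 ]
r [ 0.6428 -0.2191  0.0294] [ 0.643  -0.2192  0.028 ]
sand [0.561  0.1565 0.0365] [0.5614 0.1577 0.028 ]
red [0.4462 0.2938 0.003 ] [0.4465 0.2884 0.028 ]
green [ 0.4345 -0.2216  0.004 ] [ 0.4349 -0.2195  0.028 ]
gauge [0.4495 0.0269 0.0525] [0.4493 0.0284 0.028 ]
tin [ 0.4647 -0.0738  1.6985] [ 0.7628 -0.0274  0.028 ]
oval [ 0.7624 -0.1301  0.0453] [ 0.7655 -0.1307  0.028 ]
glue [0.748  0.0796 0.1311] [0.7666 0.0897 0.028 ]
knob? [0.4255 0.0747 0.0684] [0.4245 0.0784 0.028 ]
bench [ 0.5487 -0.0846 -0.0062] [ 0.547  -0.0844  0.028 ]
[ 0.4647 -0.0738  1.6985]
[0.2321 0.4984 0.2309]
cam in tool [-0.0003 -0.0697 -0.1417] [[ 1.     -0.0004 -0.0001]
 [ 0.0004  0.961  -0.2764]
 [ 0.0002  0.2764  0.961 ]]
```

View pics/top1.png

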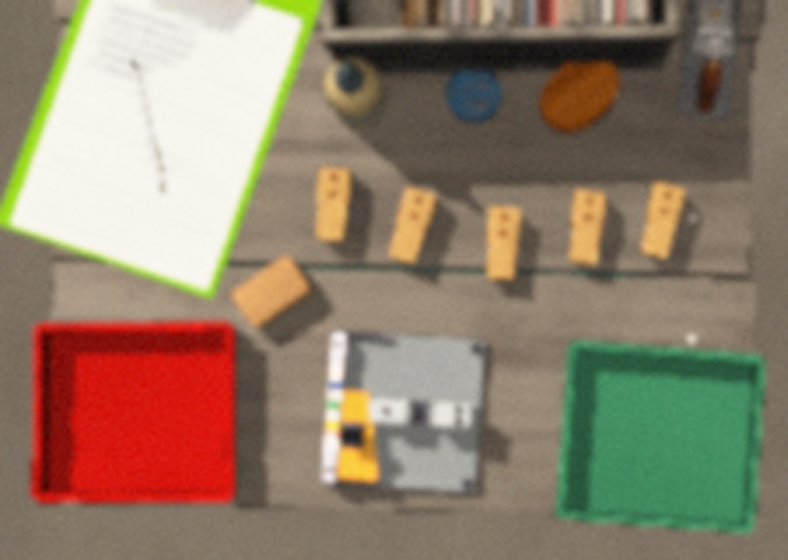

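The gauge's x runs roughly along world +x, with the scale on its +y side. The runners' dotted ends point away from me. I'll move the wrist camera over the scene.

```bash
python3 -m handwheel '{"travel":[[15,-30,10],[45,-70,20],[75,-110,30],[105,-150,40],[135,-190,50],[165,-230,60],[195,-270,70],[215,-300,70]],"turn":[[0,0,0.05],[0,0,0.1],[0,0,0.16],[0,0,0.22],[0,0,0.28],[0,0,0.34],[0,0,0.4],[0,0,0.436]],"hand":[60,60,60,60,60,60,60,60]}' 30
python3 -m handwheel '{"travel":[[0,-35,0],[5,-75,0],[5,-115,0],[5,-155,0],[5,-190,0],[5,-215,0],[5,-230,0],[5,-230,0]],"turn":[[0,0,0],[0,0,0],[0,0,0],[0,0,0],[0,0,0],[0,0,0],[0,0,0],[0,0,0]],"hand":[60,60,60,60,60,60,60,60]}'
python3 - <<'E'
from h import *
s=save("wrist","w1.png",None,1.4)
print(arm.read_state()["orientation"])
E
```

```text
time_s: 0.92
ee_pos: [0.4192, 0.2372, 0.2963]
orientation: [[-0.004, 1.0, 0.001], [1.0, 0.004, 0.0], [0.0, 0.001, -1.0]]
force: [1.3, 1.0, 0.5]
gripper_width: 0.0604
time_s: 1.58
ee_pos: [0.4233, 0.0064, 0.2952]
orientation: [[0.003, 1.0, -0.0], [1.0, -0.003, -0.001], [-0.001, -0.0, -1.0]]
force: [0.2, 0.4, 0.1]
gripper_width: 0.0599
[[ 0.0029  1.     -0.0001]
 [ 1.     -0.0029  0.    ]
 [ 0.     -0.0001 -1.    ]]
```

View pics/w1.png

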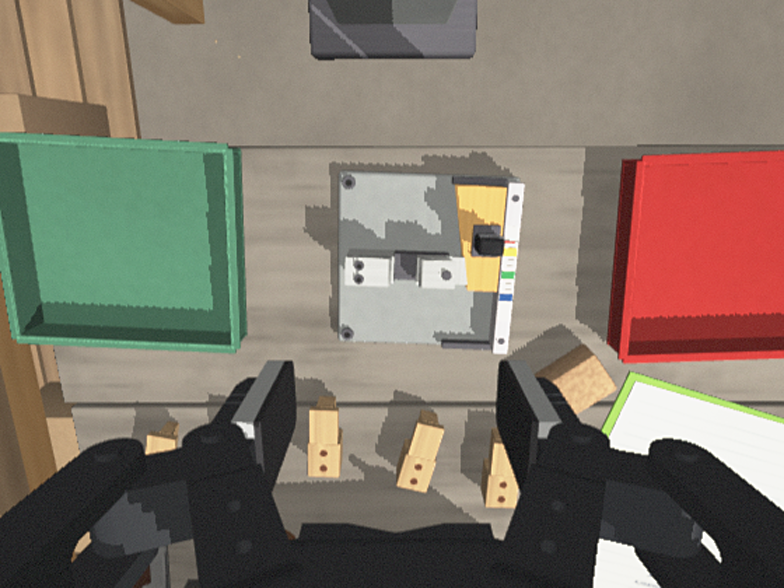

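The wrist view shows the gauge at about (420,260), the knob at (487,241), the green mark at (507,275) and the gap at (406,264). The tongues point toward the robot. I'll take the same measurements from a second place closer in.

```bash
cat >> h.py <<'E'
def tri(s1,p1,s2,p2):
    A=[];b=[]
    for s,p in((s1,p1),(s2,p2)):
        K,R,t=np.array(s["intrinsics"]),np.array(s["R"]),np.array(s["t"])
        d=R.T@np.linalg.solve(K,np.array([p[0],p[1],1.])); d/=np.linalg.norm(d); c=-R.T@t
        M=np.eye(3)-np.outer(d,d); A.append(M); b.append(M@c)
    return np.linalg.lstsq(np.vstack(A),np.hstack(b),rcond=None)[0]
import pickle
def keep(s,n): pickle.dump(s,open(n+".pkl","wb"))
def load(n): return pickle.load(open(n+".pkl","rb"))
E
python3 - <<'E'
from h import *
s=save("wrist","w1b.png",(200,90,400,270),4); keep(s,"w1")
C=cloud(s)
for n,u,v in [("knobtop",352,174),("jawF",263,192),("jawM",310,192),("gapbed",289,190),("scale",366,160),("green",363,196),("plate",260,220),("brass",343,140)]:
    u-=0;print(n,C[v,u])
E
python3 -m handwheel '{"travel":[[5,8,-5],[20,15,-15],[40,20,-30],[60,25,-45],[75,28,-60],[80,30,-70],[80,30,-70],[80,30,-70]],"turn":[[0,0,0],[0,0,0],[0,0,0],[0,0,0],[0,0,0],[0,0,0],[0,0,0],[0,0,0]],"hand":[60,60,60,60,60,60,60,60]}'
python3 - <<'E'
from h import *
s=save("wrist","w2.png",None,1.4); keep(s,"w2")
E
```

```text
knobtop [0.4257 0.0799 0.0619]
jawF [ 0.4481 -0.0143  0.0485]
jawM [0.448  0.0373 0.0492]
gapbed [0.4511 0.0147 0.0269]
scale [0.4154 0.1003 0.0332]
green [0.4566 0.0992 0.0341]
plate [ 0.4929 -0.0207  0.0104]
brass [0.3935 0.0739 0.0321]
time_s: 2.35
ee_pos: [0.5027, 0.0399, 0.2249]
orientation: [[-0.002, 1.0, -0.002], [1.0, 0.002, 0.0], [0.0, -0.002, -1.0]]
force: [0.5, -0.2, 0.3]
gripper_width: 0.06
```

View pics/w1b.png

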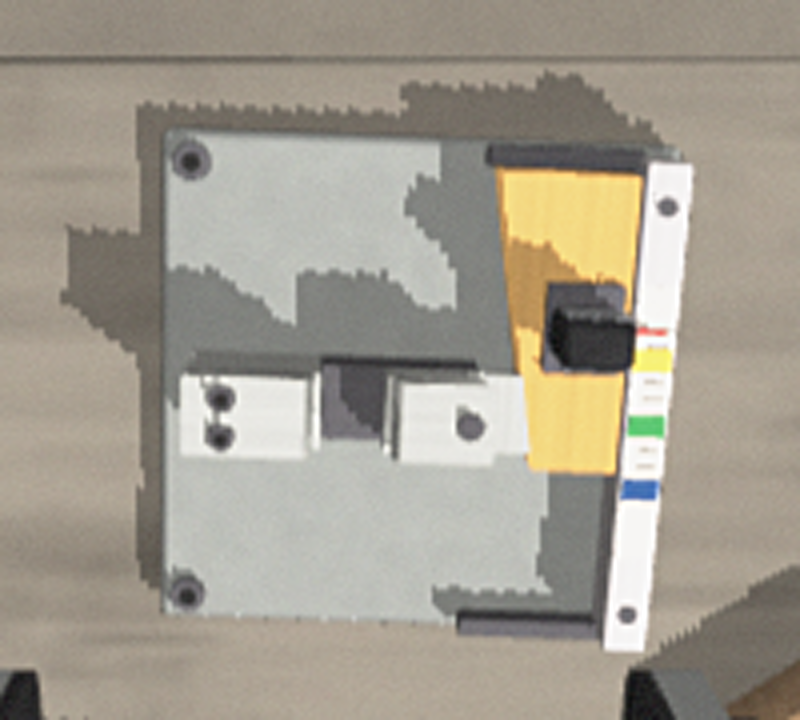

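View pics/w2.png

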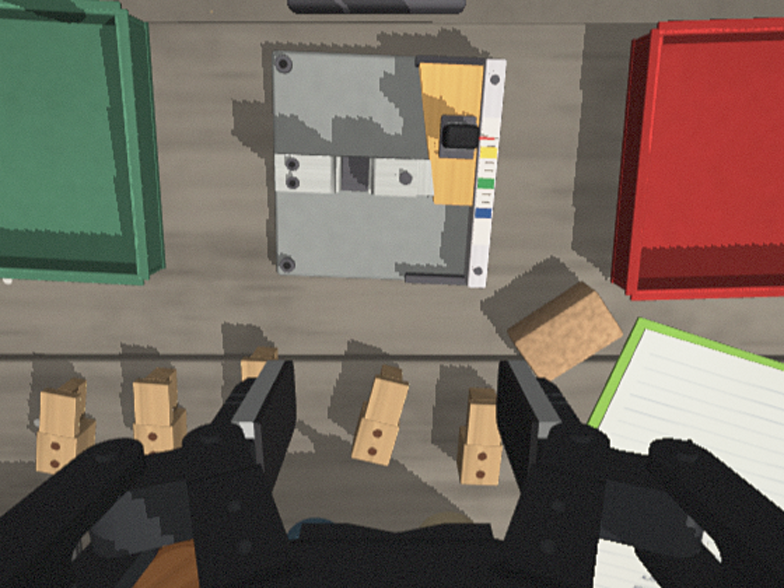

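The gauge is slightly rotated. In w2.png the knob is at (460,136) and the green mark at (486,184). I'll segment the marks in both views.

Run:
```python
from h import *
out={}
for n in ("w1","w2"):
    s=load(n); hsv=cv2.cvtColor(s["img"],cv2.COLOR_RGB2HSV)
    H,S,V=[hsv[:,:,i].astype(int) for i in range(3)]
    box=np.zeros(H.shape,bool)
    if n=="w1": box[130:235,335:385]=1
    else: box[40:205,320:365]=1
    r={}
    for k,m in {"red":((H<6)|(H>174))&(S>140)&(V>120),"green":(H>55)&(H<85)&(S>120),"blue":(H>100)&(H<125)&(S>120),"yel":(H>22)&(H<33)&(S>150)}.items():
        m=(m&box).astype(np.uint8); N,L,st,ce=cv2.connectedComponentsWithStats(m)
        for i in range(1,N):
            if st[i,4]>3: print(n,k,st[i,4],ce[i],cloud(s)[int(round(ce[i][1])),int(round(ce[i][0]))])
        i=1+np.argmax(st[1:,4]) if N>1 else None
        r[k]=ce[i] if i else None
    out[n]=r
a,b=load("w1"),load("w2")
for k in ("red","green","blue"):
    if out["w1"][k] is not None and out["w2"][k] is not None: print(k,tri(a,out["w1"][k],b,out["w2"][k]))
# hand points
pts={"scr_s1":((200+668/4,90+205/4),(495/1.4,79/1.4)),"scr_s2":((200+627/4,90+615/4),(478/1.4,271/1.4)),
"pl1":((200+190/4,90+160/4),(283/1.4,63/1.4)),"pl2":((200+187/4,90+593/4),(286/1.4,264/1.4)),
"gapL_far":((200+308/4,90+458/4),(335/1.4,193/1.4)),"gapR_far":((200+397/4,90+465/4),(373/1.4,194/1.4)),
"jawscrewM":((200+470/4,90+426/4),(405/1.4,177/1.4)),
"kn_c":((200+595/4,90+340/4),(460/1.4,136/1.4))}
for k,(p,q) in pts.items(): print(k,tri(a,p,b,q))
```

```text
w1 green 31 [361.1935 196.4194] [0.4567 0.097  0.0336]
w1 blue 28 [359.5714 212.1429] [0.4756 0.0967 0.0344]
w2 red 12 [346.5833  98.5   ] [0.4288 0.0954 0.0373]
w2 green 60 [346.5 130.5] [0.4562 0.0965 0.0338]
w2 blue 59 [344.4576 151.5593] [0.476  0.0956 0.0337]
w2 yel 6 [351.3333 105.8333] [0.4355 0.0996 0.0353]
w2 yel 5 [344.2 109.8] [0.4389 0.0937 0.0344]
red [0.4292 0.0955 0.0311]
green [0.4565 0.0965 0.0365]
blue [0.4752 0.0957 0.0365]
scr_s1 [0.3947 0.0999 0.0336]
scr_s2 [0.5147 0.0949 0.0352]
pl1 [ 0.3836 -0.0324  0.0156]
pl2 [ 0.5139 -0.037   0.0186]
gapL_far [0.4625 0.0015 0.0473]
gapR_far [0.462  0.0256 0.0567]
jawscrewM [0.452  0.0452 0.0539]
kn_c [0.4282 0.0776 0.0547]
```

Run:
```python
from h import *
s=load("w2"); im=s["img"][:,:,::-1][25:215,185:375]
cv2.imwrite("pics/w2b.png",cv2.resize(im,None,fx=3.1,fy=3.1,interpolation=cv2.INTER_CUBIC))
```

```text
(no output)
```

View pics/w2b.png

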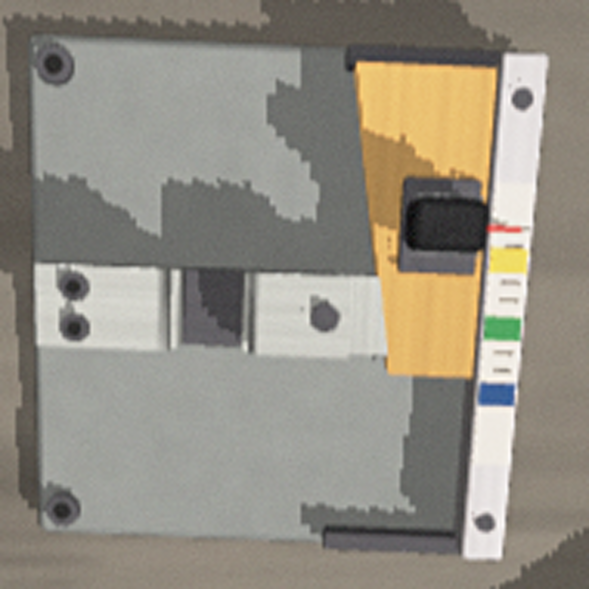

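Both views agree: the gauge is yawed about −0.04 rad, the pointer is at x≈0.429, the mark at x≈0.4565, and the knob top is at z≈0.06. I'll push the knob with the closed fingers from its −x side.

```bash
python3 -m handwheel '{"travel":[[-20,8,-10],[-50,20,-30],[-80,30,-60],[-100,36,-90],[-110,39,-115],[-110,39,-125],[-110,39,-125],[-110,39,-125]],"turn":[[0,0,0],[0,0,0],[0,0,0],[0,0,0],[0,0,0],[0,0,0],[0,0,0],[0,0,0]],"hand":[0,0,0,0,0,0,0,0]}' 30
python3 - <<'E'
from h import *
s=save("wrist","w3.png",None,1.4)
print(arm.read_state()["gripper_width"],arm.read_state()["ee_pos"])
E
```

```text
time_s: 3.07
ee_pos: [0.3936, 0.0778, 0.1015]
orientation: [[-0.0, 1.0, 0.002], [1.0, 0.0, -0.0], [-0.0, 0.002, -1.0]]
force: [0.2, -0.5, -0.5]
gripper_width: 0.0
-1.760589910749891e-05 [0.3942 0.0777 0.1018]
```

View pics/w3.png

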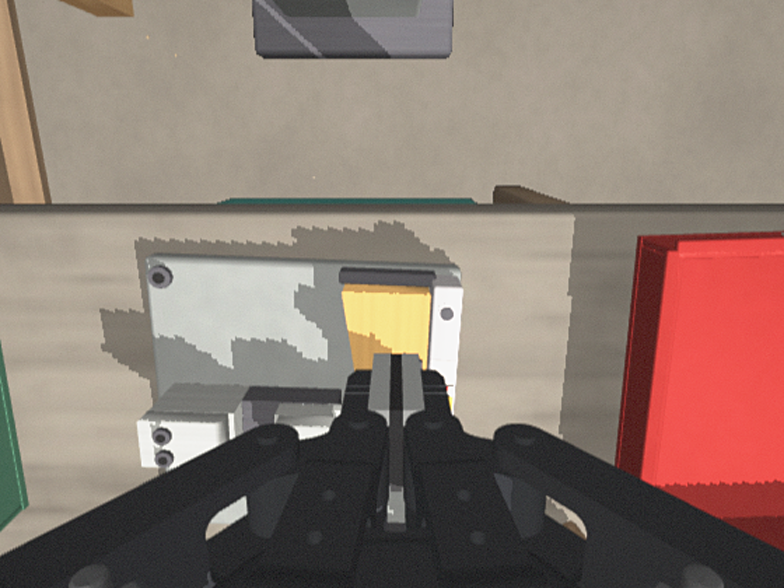

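The closed fingers are over the brass, behind the knob. Next I'll go down and push in two calls.

```bash
python3 -m handwheel '{"travel":[[0,0,-15],[0,0,-30],[0,0,-45],[0,0,-54],[4,0,-54],[9,0,-54],[14,0,-54],[18,0,-54]],"turn":[[0,0,0],[0,0,0],[0,0,0],[0,0,0],[0,0,0],[0,0,0],[0,0,0],[0,0,0]],"hand":[0,0,0,0,0,0,0,0]}' 30
python3 -m handwheel '{"travel":[[4,0,0],[8,0,0],[12,0,0],[15,-1,0],[18,-1,0],[20,-1,0],[20,-1,0],[20,-1,0]],"turn":[[0,0,0],[0,0,0],[0,0,0],[0,0,0],[0,0,0],[0,0,0],[0,0,0],[0,0,0]],"hand":[0,0,0,0,0,0,0,0]}'
python3 - <<'E'
from h import *
s=save("side","s4.png",(170,150,270,230),7)
s=save("wrist","w4.png",None,1.4)
E
```

```text
time_s: 3.78
ee_pos: [0.4126, 0.0777, 0.0473]
orientation: [[-0.0, 1.0, 0.001], [1.0, 0.0, -0.0], [-0.0, 0.001, -1.0]]
force: [-3.0, -0.3, 2.1]
gripper_width: -0.0001
time_s: 4.45
ee_pos: [0.4319, 0.0768, 0.0463]
orientation: [[-0.0, 1.0, 0.001], [1.0, 0.0, -0.0], [-0.0, 0.001, -1.0]]
force: [0.7, 0.3, -0.6]
gripper_width: -0.0001
```

View pics/w4.png

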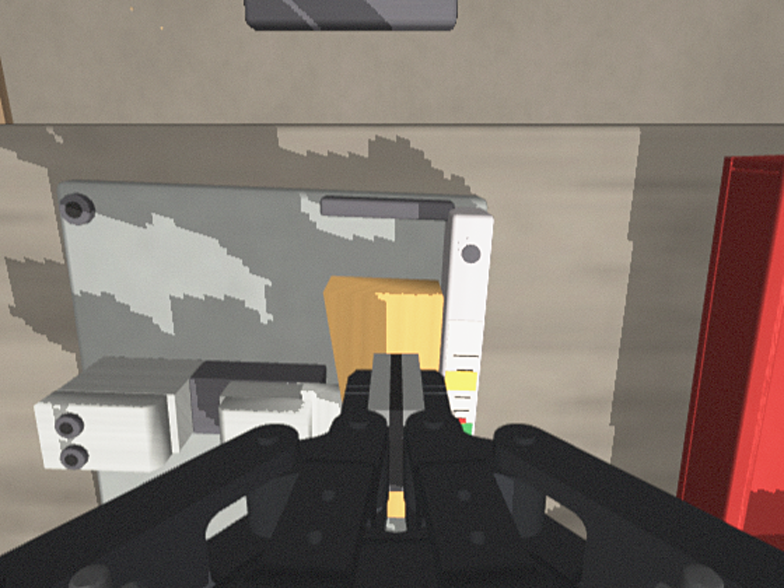

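View pics/s4.png

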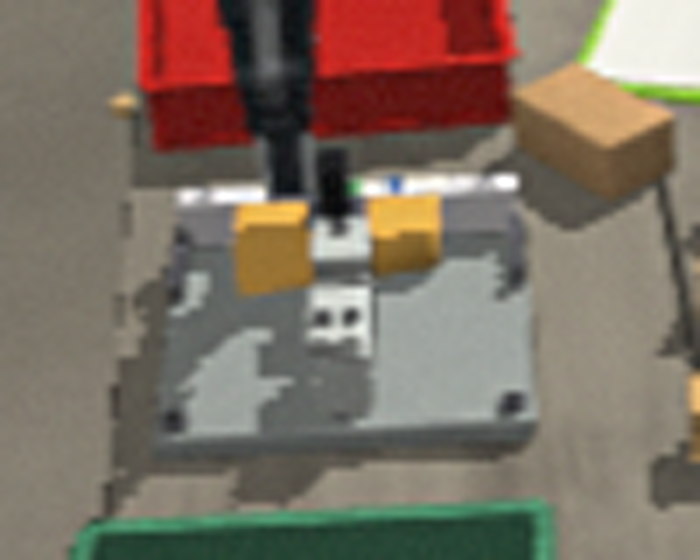

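The red pointer at (462,420) is at the near edge of the green mark at (466,428). I'll push about 4 mm more, then back off and look.

```bash
python3 -m handwheel '{"travel":[[2,0,0],[4,0,0],[4,0,0],[-6,0,0],[-6,0,25],[-6,0,60],[20,0,90],[40,0,110]],"turn":[[0,0,0],[0,0,0],[0,0,0],[0,0,0],[0,0,0],[0,0,0],[0,0,0],[0,0,0]],"hand":[0,0,0,0,0,0,0,0]}' 30
python3 -m handwheel '{"travel":[[10,-10,10],[25,-20,20],[30,-30,30],[40,-30,40],[40,-30,50],[40,-30,50],[40,-30,50],[40,-30,50]],"turn":[[0,0,0],[0,0,0],[0,0,0],[0,0,0],[0,0,0],[0,0,0],[0,0,0],[0,0,0]],"hand":[20,40,50,50,50,50,50,50]}' 30
python3 - <<'E'
from h import *
s=save("wrist","w5.png",None,1.4); keep(s,"w5")
hsv=cv2.cvtColor(s["img"],cv2.COLOR_RGB2HSV)
H,S,V=[hsv[:,:,i].astype(int) for i in range(3)]
box=np.zeros(H.shape,bool); box[20:260,200:400]=1
for k,m in {"red":((H<6)|(H>174))&(S>140)&(V>120),"green":(H>55)&(H<85)&(S>120),"blue":(H>100)&(H<125)&(S>120)}.items():
    N,L,st,ce=cv2.connectedComponentsWithStats((m&box).astype(np.uint8))
    for i in range(1,N):
        if st[i,4]>3: print(k,st[i],ce[i],ray(s,*ce[i],0.035))
E
```

```text
time_s: 5.22
ee_pos: [0.4722, 0.077, 0.1596]
orientation: [[-0.0, 1.0, 0.004], [1.0, 0.0, 0.0], [0.0, 0.004, -1.0]]
force: [0.7, 0.7, 0.2]
gripper_width: -0.0002
time_s: 5.88
ee_pos: [0.5105, 0.0472, 0.2059]
orientation: [[-0.001, 1.0, -0.001], [1.0, 0.001, 0.0], [0.0, -0.001, -1.0]]
force: [-0.0, -0.9, -0.1]
gripper_width: 0.05
red [334 119  12   2  16] [338.75 119.75] [0.4545 0.0938 0.035 ]
green [337 120  12   6  43] [342.3953 123.3953] [0.4575 0.097  0.035 ]
blue [335 142  12   7  74] [340.0405 145.1622] [0.4756 0.0958 0.035 ]
```

View pics/w5.png

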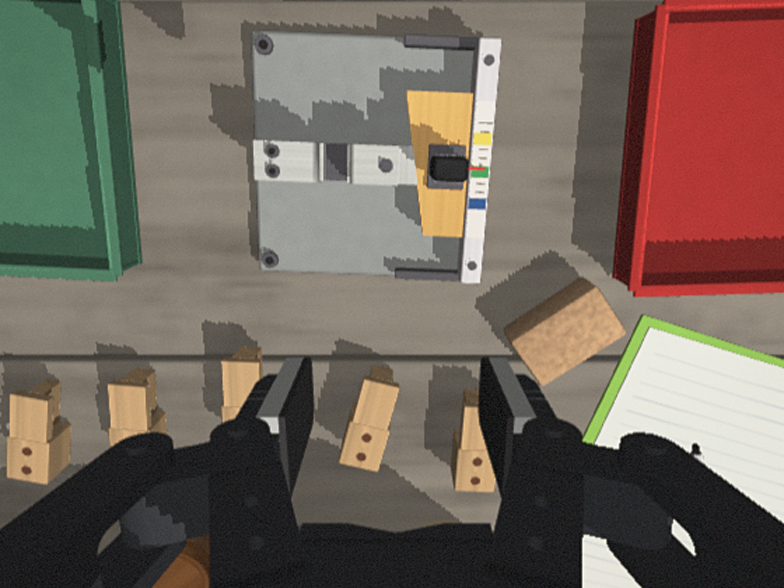

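The pointer is on the green mark but about 2 mm short of the middle. I'll nudge it 2 mm more.

```bash
python3 -m handwheel '{"travel":[[-25,10,-20],[-55,20,-50],[-80,28,-85],[-90,30,-120],[-90,30,-145],[-90,30,-160],[-90,30,-160],[-88,30,-160]],"turn":[[0,0,0],[0,0,0],[0,0,0],[0,0,0],[0,0,0],[0,0,0],[0,0,0],[0,0,0]],"hand":[0,0,0,0,0,0,0,0]}' 30
python3 -m handwheel '{"travel":[[4,0,0],[8,0,0],[12,0,0],[14,0,0],[14,0,0],[14,0,0],[0,0,0],[0,0,40]],"turn":[[0,0,0],[0,0,0],[0,0,0],[0,0,0],[0,0,0],[0,0,0],[0,0,0],[0,0,0]],"hand":[0,0,0,0,0,0,0,0]}' 30
python3 -m handwheel '{"travel":[[0,0,30],[30,-10,70],[60,-20,105],[88,-30,120],[88,-30,120],[88,-30,120],[88,-30,120],[88,-30,120]],"turn":[[0,0,0],[0,0,0],[0,0,0],[0,0,0],[0,0,0],[0,0,0],[0,0,0],[0,0,0]],"hand":[20,40,50,50,50,50,50,50]}' 30
python3 - <<'E'
from h import *
s=save("wrist","w6.png",(170,10,370,200),4); keep(s,"w6")
E
```

```text
time_s: 6.6
ee_pos: [0.4223, 0.077, 0.046]
orientation: [[-0.001, 1.0, -0.002], [1.0, 0.001, 0.0], [0.0, -0.002, -1.0]]
force: [0.1, -0.6, 0.3]
gripper_width: 0.0002
time_s: 7.27
ee_pos: [0.4165, 0.0769, 0.0807]
orientation: [[-0.0, 1.0, -0.014], [1.0, 0.0, 0.0], [0.0, -0.014, -1.0]]
force: [-0.5, -0.1, -0.6]
gripper_width: -0.0003
time_s: 7.93
ee_pos: [0.5099, 0.0472, 0.2052]
orientation: [[-0.0, 1.0, -0.002], [1.0, 0.0, 0.0], [0.0, -0.002, -1.0]]
force: [-0.8, -0.4, -0.2]
gripper_width: 0.0501
```

View pics/w6.png

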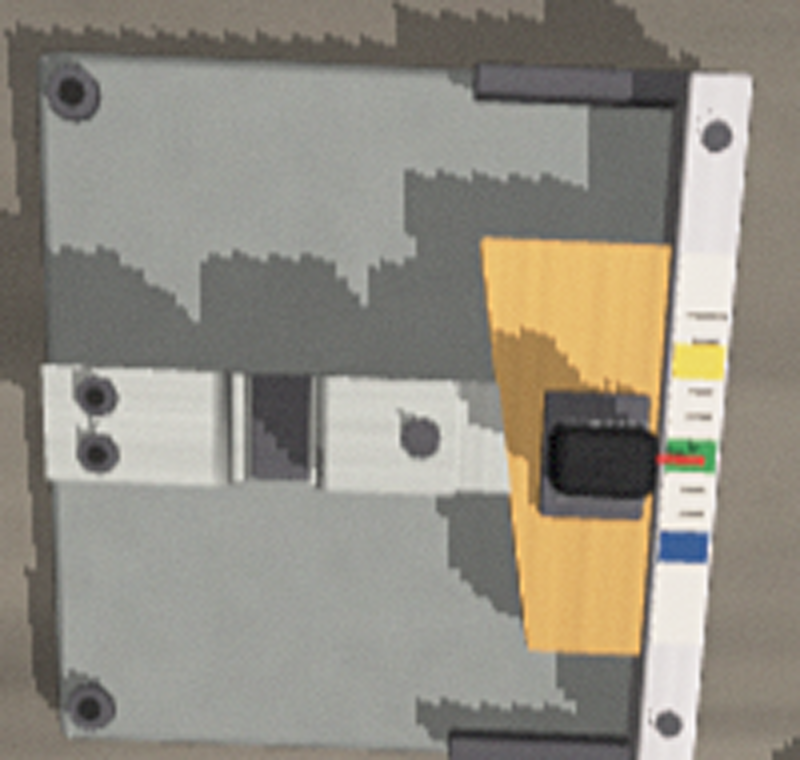

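The pointer (row 459) is now on the middle of the green mark (row 455), and the gap is centred near crop (277,430). Next I'll get one wide view of all the runners.

```bash
python3 -m handwheel '{"travel":[[3,-15,20],[6,-40,45],[10,-65,70],[15,-90,100],[20,-107,125],[20,-107,125],[20,-107,125],[20,-107,125]],"turn":[[0,0,0],[0,0,0],[0,0,0],[0,0,0],[0,0,0],[0,0,0],[0,0,0],[0,0,0]],"hand":[50,50,50,50,50,50,50,50]}' 30
python3 - <<'E'
from h import *
s=save("wrist","w7.png",None,1.4); keep(s,"w7")
a=load("w6")
for n,u,v in [("Ltop-near",228,370),("Ltop-far",235,485),("Rtop-near",322,378),("Rtop-far",328,490),("ctr",277,430)]:
    print(n,ray(a,170+u/4,10+v/4,0.05))
for n,u,v in [("pl1",72,92),("pl2",90,707)]: print(n,ray(a,170+u/4,10+v/4,0.013))
for n,u,v in [("s1",716,135),("s2",668,723)]: print(n,ray(a,170+u/4,10+v/4,0.034))
E
```

```text
time_s: 8.65
ee_pos: [0.5306, -0.0596, 0.3302]
orientation: [[-0.0, 1.0, -0.002], [1.0, 0.0, 0.001], [0.001, -0.002, -1.0]]
force: [0.1, -0.0, -0.3]
gripper_width: 0.05
Ltop-near [0.4398 0.0032 0.05  ]
Ltop-far [0.462  0.0037 0.05  ]
Rtop-near [0.4413 0.0216 0.05  ]
Rtop-far [0.463  0.0223 0.05  ]
ctr [0.4513 0.0124 0.05  ]
pl1 [ 0.3836 -0.0328  0.013 ]
pl2 [ 0.516  -0.0378  0.013 ]
s1 [0.3949 0.0995 0.034 ]
s2 [0.5147 0.095  0.034 ]
```

View pics/w7.png

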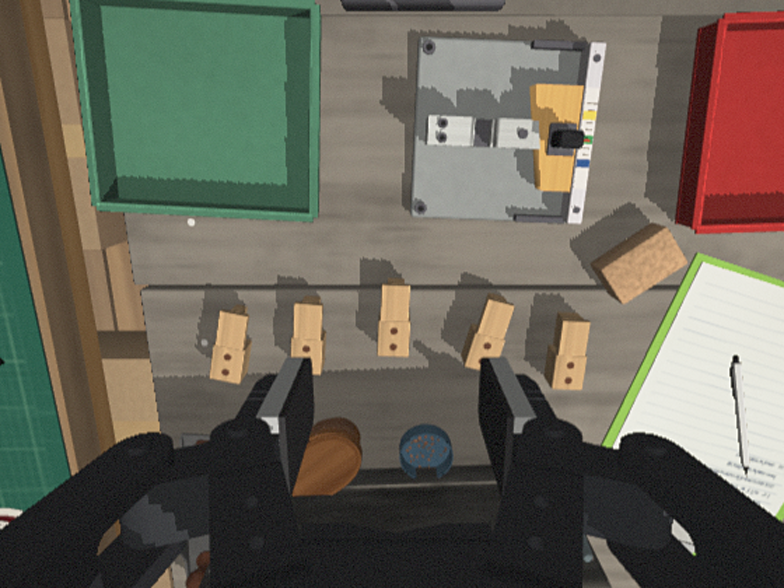

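The wide view shows five runners, with blocks near (230,362), (307,352), (394,337), (486,347) and (568,370) in the enlarged picture. I'll enlarge the row and take precise outlines.

Run:
```python
from h import *
s=load("w7"); im=s["img"]
hsv=cv2.cvtColor(im,cv2.COLOR_RGB2HSV); H,S,V=[hsv[:,:,i].astype(int) for i in range(3)]
print([hsv[r,c].tolist() for r,c in [(230,280),(240,160),(215,300),(235,347),(250,407)]])
x0,y0,x1,y1=140,190,430,285
cv2.imwrite("pics/w7b.png",cv2.resize(im[y0:y1,x0:x1,::-1],None,fx=2.75,fy=2.75,interpolation=cv2.INTER_CUBIC))
m=((H>8)&(H<22)&(S>90)&(V>170)).astype(np.uint8); m[:y0]=0;m[y1:]=0;m[:,:x0]=0;m[:,x1:]=0
N,L,st,ce=cv2.connectedComponentsWithStats(m)
for i in range(1,N):
    if st[i,4]>150:
        c=np.argwhere(L==i)[:,::-1].astype(np.float32)
        P=np.array([ray(s,u,v,0.028)[:2] for u,v in c])*1000
        r=cv2.minAreaRect(P.astype(np.float32)); print(st[i],r)
```

```text
[[16, 102, 211], [16, 106, 206], [21, 31, 141], [16, 104, 206], [16, 103, 212]]
[ 270  204   23   51 1008] ((618.22509765625, -61.607574462890625), (28.691219329833984, 68.54472351074219), 89.49650573730469)
[333 214  34  50 854] ((632.9976196289062, 27.962066650390625), (28.420909881591797, 68.3989028930664), 75.56383514404297)
[208 217  22  51 824] ((636.11767578125, -143.52842712402344), (27.67426872253418, 69.37451934814453), 87.72268676757812)
[150 222  27  52 962] ((644.3119506835938, -216.09527587890625), (28.9462947845459, 68.57180786132812), 77.4913558959961)
[395 229  26  49 926] ((652.2074584960938, 105.94578552246094), (28.122838973999023, 68.50328826904297), 87.43665313720703)
```

View pics/w7b.png

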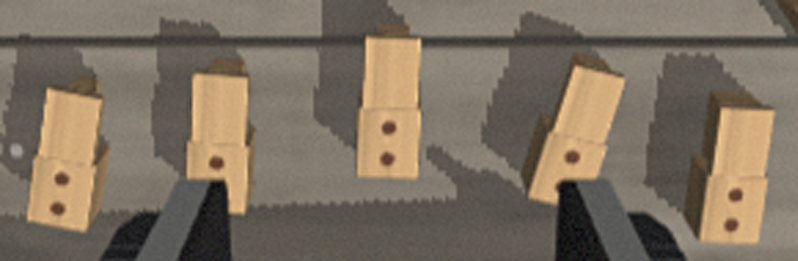

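Outlines measure 28×69 mm, so tops at about 28 mm are consistent. Now a close view over the gap before the first runner.

```bash
python3 -m handwheel '{"travel":[[-5,15,-20],[-12,35,-50],[-20,55,-80],[-28,68,-110],[-31,72,-140],[-31,72,-160],[-31,72,-160],[-31,72,-160]],"turn":[[0,0,0],[0,0,0],[0,0,0],[0,0,0],[0,0,0],[0,0,0],[0,0,0],[0,0,0]],"hand":[50,50,50,50,50,50,50,50]}' 30
python3 - <<'E'
from h import *
s=save("wrist","w8.png",(200,60,380,200),4.4); keep(s,"w8")
print(proj(s,[0.4513,0.0125,0.05]))
E
```

```text
time_s: 9.37
ee_pos: [0.4991, 0.0127, 0.1705]
orientation: [[-0.001, 1.0, -0.003], [1.0, 0.001, 0.0], [0.0, -0.003, -1.0]]
force: [0.3, -0.3, 0.4]
gripper_width: 0.0501
[282.8029 135.0764]
```

View pics/w8.png

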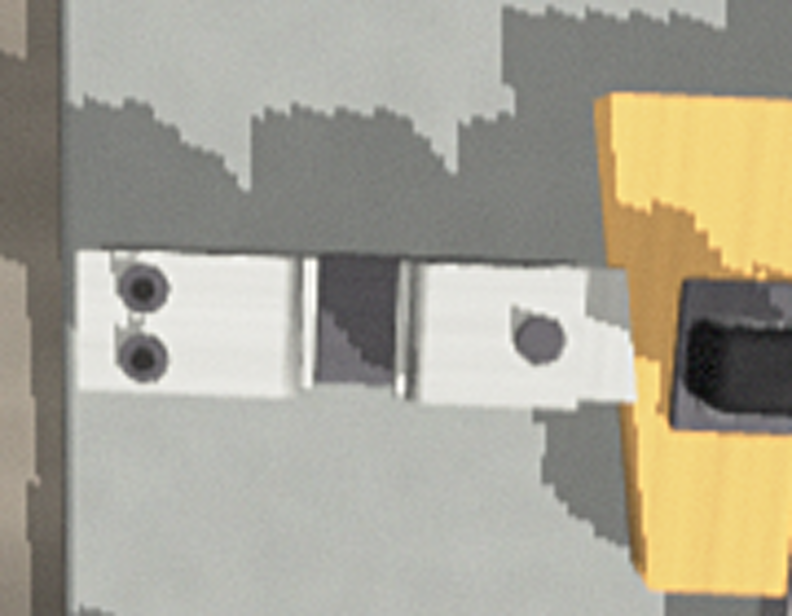

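The bed edges at crop columns 318–397 and the bevels at about 290–420 give the gap middle at column ≈357, row ≈327.

Run:
```python
from h import *
s=load("w8")
for c,z in ((357.5,.04),(318,.04),(397,.04),(355,.05),(290,.05),(420,.05)): print(c,ray(s,200+c/4.4,60+327/4.4,z))
b=load("w7")  # height of runners: triangulate tongue end corners w7 vs w2
# runner b (y~.03) tongue-end lip corners: w7b px /2.75+(140,190); w2 view not enlarged: look
im=load("w2")["img"][255:350,240:370,::-1]
cv2.imwrite("pics/w2c.png",cv2.resize(im,None,fx=6,fy=6,interpolation=cv2.INTER_CUBIC))
im=b["img"][205:265,325:430,::-1]
cv2.imwrite("pics/w7c.png",cv2.resize(im,None,fx=7,fy=7,interpolation=cv2.INTER_CUBIC))
```

```text
357.5 [0.4516 0.0114 0.04  ]
318 [0.4516 0.0047 0.04  ]
397 [0.4516 0.018  0.04  ]
355 [0.4508 0.011  0.05  ]
290 [0.4508 0.0005 0.05  ]
420 [0.4508 0.0215 0.05  ]
```

View pics/w2c.png

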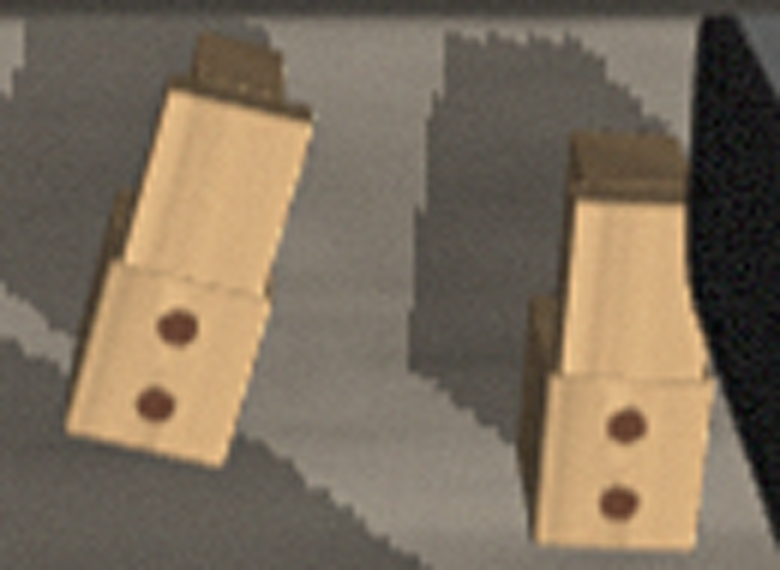

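View pics/w7c.png

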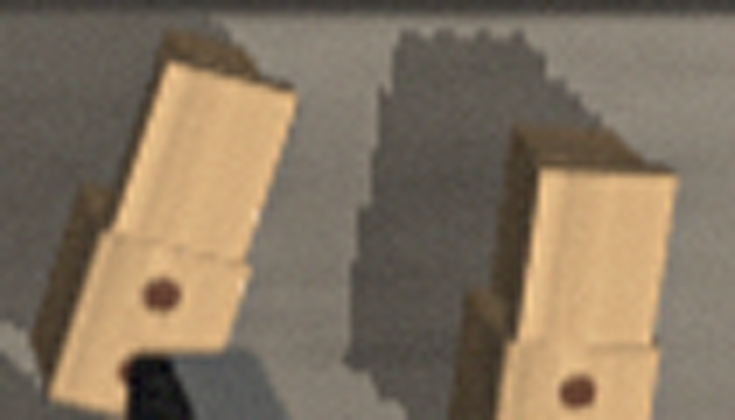

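Gap middle ≈ (0.451, 0.0115). The rib of runner b looks about 16 mm wide and that of a about 20 mm; the gauge will decide. Now for runner c.

```bash
python3 - <<'E'
from h import *
print(tri(load("w7"),(402.1,229.6),load("w2"),(335.3,288)),tri(load("w7"),(349.3,213.9),load("w2"),(268.7,269.7)))
E
python3 -m handwheel '{"travel":[[20,-10,0],[45,-25,0],[75,-40,0],[105,-58,0],[125,-70,-20],[136,-74,-50],[136,-74,-80],[136,-74,-90]],"turn":[[0,0,0],[0,0,0],[0,0,0],[0,0,0],[0,0,0],[0,0,0],[0,0,0],[0,0,0]],"hand":[50,50,50,50,50,50,50,50]}' 30
python3 - <<'E'
from h import *
s=save("wrist","w9.png",None,1.4)
E
```

```text
[0.6186 0.0952 0.026 ] [0.5975 0.0257 0.0262]
time_s: 10.08
ee_pos: [0.6358, -0.0625, 0.0782]
orientation: [[0.001, 1.0, -0.004], [1.0, -0.001, 0.001], [0.001, -0.004, -1.0]]
force: [-0.3, -0.2, -0.9]
gripper_width: 0.05
```

View pics/w9.png

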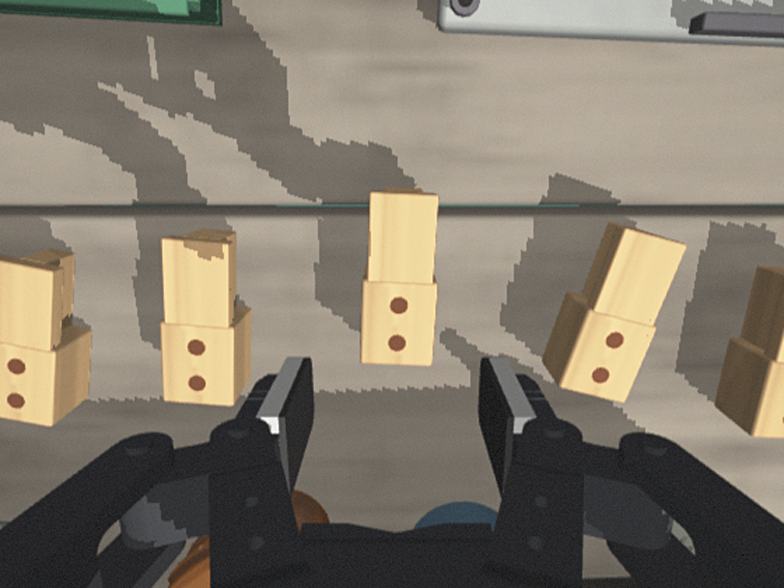

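The block is centred between the fingers (col 398 against 397), and triangulated tops are at about 26 mm. I'll descend, grip and lift.

```bash
python3 -m handwheel '{"travel":[[0,0,-20],[0,0,-45],[0,0,-65],[0,0,-75],[0,0,-75],[0,0,-75],[0,0,-75],[0,0,-75]],"turn":[[0,0,0],[0,0,0],[0,0,0],[0,0,0],[0,0,0],[0,0,0],[0,0,0],[0,0,0]],"hand":[50,50,50,50,50,10,10,10]}' 30
python3 -m handwheel '{"travel":[[0,0,0],[0,0,0],[0,0,5],[0,0,20],[-15,10,45],[-30,20,75],[-45,30,90],[-45,30,90]],"turn":[[0,0,0],[0,0,0],[0,0,0],[0,0,0],[0,0,0],[0,0,0],[0,0,0],[0,0,0]],"hand":[10,10,10,10,10,10,10,10]}' 30
python3 - <<'E'
from h import *
s=save("wrist","w10.png",None,1.4)
E
```

```text
time_s: 10.8
ee_pos: [0.6376, -0.0623, 0.0086]
orientation: [[-0.0, 1.0, 0.003], [1.0, 0.0, -0.001], [-0.001, 0.003, -1.0]]
force: [0.2, 0.5, 6.0]
gripper_width: 0.0297
time_s: 11.47
ee_pos: [0.5909, -0.0309, 0.1011]
orientation: [[-0.001, 1.0, 0.005], [1.0, 0.001, -0.001], [-0.001, 0.005, -1.0]]
force: [0.0, -0.0, 0.2]
gripper_width: 0.0293
```

View pics/w10.png

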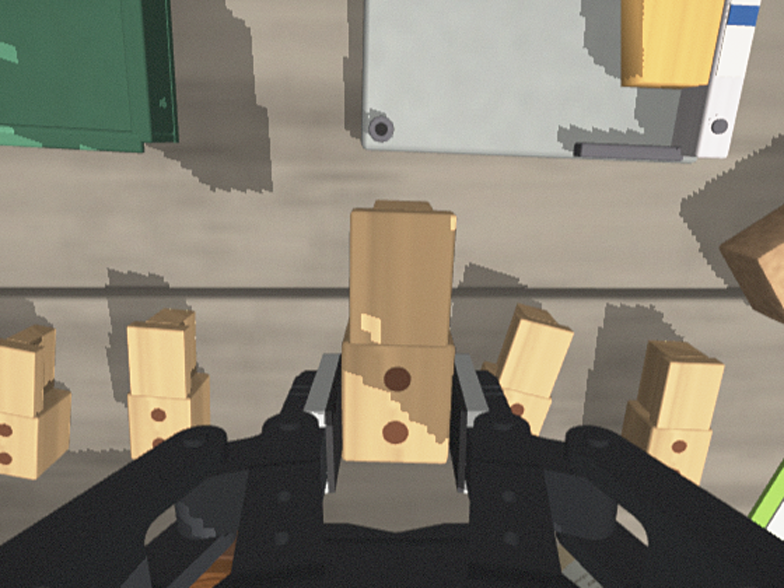

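Runner c is held, and its lip and rib end at (403,205) look to be a middling width. I'll bring it above the gap, yawed −0.038.

```bash
python3 -m handwheel '{"travel":[[-12,5,0],[-32,12,0],[-55,22,0],[-78,31,0],[-95,38,0],[-102,41,-10],[-102,41,-20],[-102,41,-26]],"turn":[[0,0,-0.01],[0,0,-0.02],[0,0,-0.03],[0,0,-0.038],[0,0,-0.038],[0,0,-0.038],[0,0,-0.038],[0,0,-0.038]],"hand":[10,10,10,10,10,10,10,10]}' 30
python3 - <<'E'
from h import *
print(arm.read_state()["force"])
s=save("wrist","w11.png",None,1.4);keep(s,"w11")
print(proj(s,[.451,.0115,.05])*1.4)
E
```

```text
time_s: 12.18
ee_pos: [0.489, 0.0088, 0.0693]
orientation: [[0.038, 0.999, -0.001], [0.999, -0.038, 0.0], [-0.0, -0.001, -1.0]]
force: [-0.0, -0.7, 0.4]
gripper_width: 0.0296
[-0.0152 -0.7152  0.431 ]
[400.7006 246.0976]
```

View pics/w11.png

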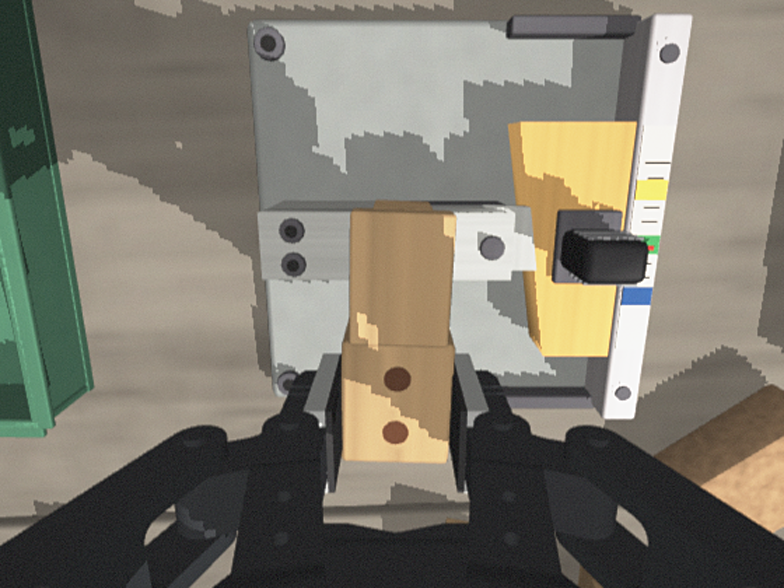

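The tongue (middle at col 403) lines up with the gap's projected middle (401). I'll lower in small steps and watch the force.

```bash
python3 -m handwheel '{"travel":[[0,0,-3],[0,0,-6],[0,0,-8],[0,0,-10],[0,0,-11],[0,0,-12],[0,0,-13],[0,0,-13]],"turn":[[0,0,0],[0,0,0],[0,0,0],[0,0,0],[0,0,0],[0,0,0],[0,0,0],[0,0,0]],"hand":[10,10,10,10,10,10,10,10]}' 30
python3 -m handwheel '{"travel":[[0,0,-1],[0,0,-1],[0,0,-2],[0,0,-2],[0,0,-3],[0,0,-3],[0,0,-4],[0,0,-4]],"turn":[[0,0,0],[0,0,0],[0,0,0],[0,0,0],[0,0,0],[0,0,0],[0,0,0],[0,0,0]],"hand":[10,10,10,10,10,10,10,10]}' 30
```

```text
time_s: 12.9
ee_pos: [0.4893, 0.0088, 0.0572]
orientation: [[0.038, 0.999, -0.0], [0.999, -0.038, 0.0], [-0.0, -0.0, -1.0]]
force: [0.8, 1.0, -0.2]
gripper_width: 0.0295
time_s: 13.57
ee_pos: [0.4893, 0.0089, 0.0531]
orientation: [[0.038, 0.999, -0.0], [0.999, -0.038, 0.0], [0.0, -0.0, -1.0]]
force: [0.4, 0.5, -0.5]
gripper_width: 0.0296
```

Underside is at about 44 mm with no contact, so it isn't fat. I'll continue.

```bash
python3 -m handwheel '{"travel":[[0,0,-1],[0,0,-1],[0,0,-2],[0,0,-2],[0,0,-3],[0,0,-3],[0,0,-4],[0,0,-4]],"turn":[[0,0,0],[0,0,0],[0,0,0],[0,0,0],[0,0,0],[0,0,0],[0,0,0],[0,0,0]],"hand":[10,10,10,10,10,10,10,10]}' 30
python3 -m handwheel '{"travel":[[0,0,-1],[0,0,-1],[0,0,-2],[0,0,-2],[0,0,-3],[0,0,-3],[0,0,-4],[0,0,-4]],"turn":[[0,0,0],[0,0,0],[0,0,0],[0,0,0],[0,0,0],[0,0,0],[0,0,0],[0,0,0]],"hand":[10,10,10,10,10,10,10,10]}' 30
```

```text
time_s: 14.23
ee_pos: [0.4893, 0.0088, 0.0492]
orientation: [[0.038, 0.999, -0.0], [0.999, -0.038, 0.0], [0.0, -0.0, -1.0]]
force: [-1.6, 0.3, -0.8]
gripper_width: 0.0297
time_s: 14.9
ee_pos: [0.4905, 0.0087, 0.0462]
orientation: [[0.038, 0.999, 0.003], [0.999, -0.038, -0.0], [-0.0, 0.003, -1.0]]
force: [2.1, 0.1, 8.7]
gripper_width: 0.0293
```

It stopped with the underside at about 38–39 mm and 9 N, at the step, so c is good. In w10 its rib also scales to about 16.9 mm. Now the tray corners, then place it.

```bash
python3 -m handwheel '{"travel":[[0,0,5],[0,0,15],[0,0,35],[0,-10,60],[0,-35,85],[0,-65,85],[0,-100,85],[-5,-130,85]],"turn":[[0,0,0],[0,0,0],[0,0,0],[0,0,0],[0,0,0],[0,0,0],[0,0,0],[0,0,0]],"hand":[10,10,10,10,10,10,10,10]}' 30
python3 - <<'E'
from h import *
s=snapshot("top"); C=cloud(s)
cv2.imwrite("pics/t2.png",cv2.resize(s["img"][140:300,120:345,::-1],None,fx=3.5,fy=3.5))
hsv=cv2.cvtColor(load("w7")["img"],cv2.COLOR_RGB2HSV)
hsv=cv2.cvtColor(s["img"],cv2.COLOR_RGB2HSV);H,S,V=[hsv[:,:,i].astype(int) for i in range(3)]
for n,m in (("red",((H<5)|(H>175))&(S>150)&(V>60)),("green",(H>60)&(H<85)&(S>90))):
    m=m.astype(np.uint8); m[:225]=0;m[300:]=0;m[:,:120]=0;m[:,345:]=0
    N,L,st,ce=cv2.connectedComponentsWithStats(m); i=1+np.argmax(st[1:,4])
    P=np.array([ray(s,u,v,0.036)[:2] for v,u in np.argwhere(L==i)])*1000
    print(n,st[i],cv2.minAreaRect(P.astype(np.float32)))
w=save("wrist","w12.png",None,1.4)
E
```

```text
time_s: 15.57
ee_pos: [0.4848, -0.1228, 0.1309]
orientation: [[0.037, 0.999, 0.001], [0.999, -0.037, -0.001], [-0.001, 0.001, -1.0]]
force: [0.5, -0.3, -0.7]
gripper_width: 0.0289
red [ 129  232   59   52 3038] ((445.08404541015625, 290.3192138671875), (170.9364471435547, 197.35223388671875), 1.4121443033218384)
green [ 293  240   45   51 1660] ((432.6177978515625, -240.79855346679688), (140.56443786621094, 169.3880157470703), 86.90434265136719)
```

View pics/w12.png

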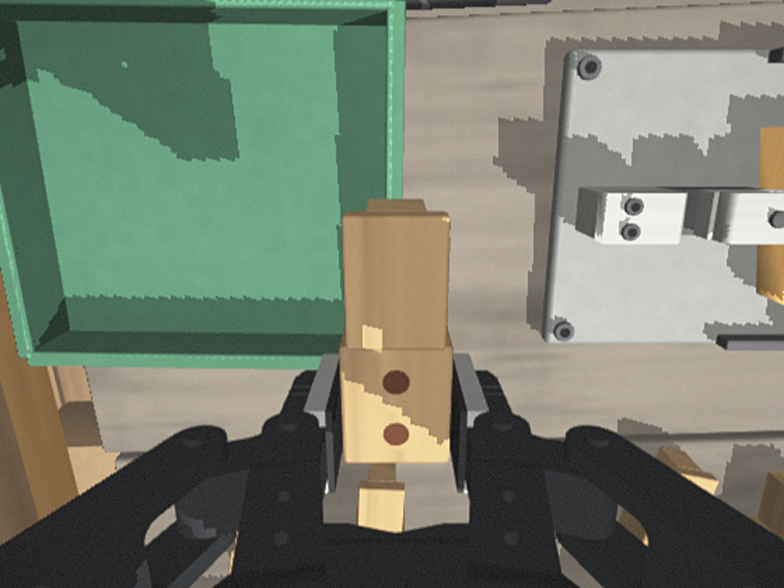

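The green tray is centred at about (0.434,−0.220) from the first top view, and the red one at (0.445,0.290). I'll place c in the far part of the green tray.

```bash
python3 -m handwheel '{"travel":[[-5,-20,0],[-15,-55,0],[-25,-90,0],[-31,-120,0],[-31,-140,-20],[-31,-142,-55],[-31,-142,-90],[-31,-142,-105]],"turn":[[0,0,0],[0,0,0],[0,0,0],[0,0,0],[0,0,0],[0,0,0],[0,0,0],[0,0,0]],"hand":[10,10,10,10,10,10,10,10]}' 30
python3 -m handwheel '{"travel":[[0,0,-5],[0,0,-9],[0,0,-9],[0,0,-9],[0,0,-9],[0,0,-9],[0,0,30],[0,0,70]],"turn":[[0,0,0],[0,0,0],[0,0,0],[0,0,0],[0,0,0],[0,0,0],[0,0,0],[0,0,0]],"hand":[10,10,10,42,42,42,42,42]}' 30
python3 - <<'E'
from h import *
w=save("wrist","w13.png",None,1.4)
E
```

```text
time_s: 16.33
ee_pos: [0.4516, -0.2619, 0.0216]
orientation: [[0.039, 0.999, -0.004], [0.999, -0.039, 0.003], [0.003, -0.004, -1.0]]
force: [-1.6, -0.0, -0.8]
gripper_width: 0.0291
time_s: 17.0
ee_pos: [0.4522, -0.2622, 0.0953]
orientation: [[0.038, 0.999, -0.003], [0.999, -0.038, 0.003], [0.002, -0.003, -1.0]]
force: [0.7, -0.7, 0.3]
gripper_width: 0.0418
```

View pics/w13.png

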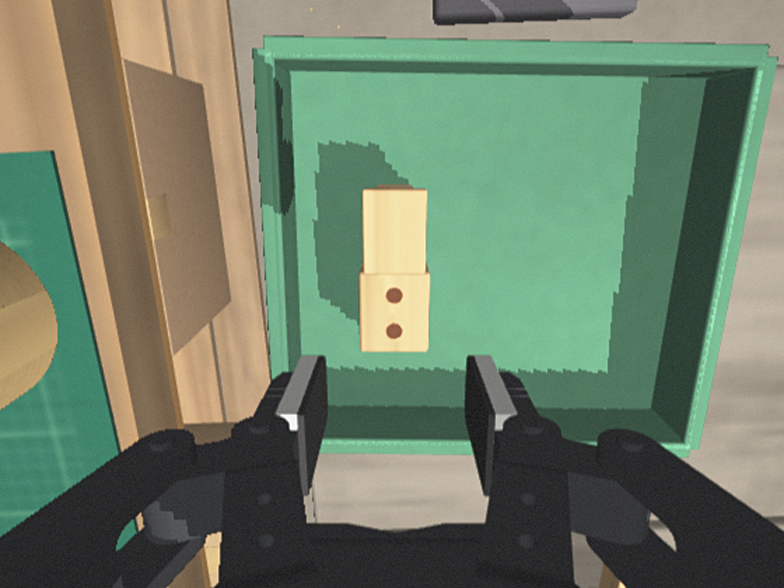

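c lies on the green tray's floor at (394,270). Next is d, around (0.653,−0.144).

```bash
cat >> h.py <<'E'
def runners(s,zt=0.028,box=(100,500,120,330)):
    im=s["img"]; hsv=cv2.cvtColor(im,cv2.COLOR_RGB2HSV); H,S,V=[hsv[:,:,i].astype(int) for i in range(3)]
    m=((H>8)&(H<24)&(S>70)&(V>165)).astype(np.uint8)
    N,L,st,ce=cv2.connectedComponentsWithStats(m)
    for i in range(1,N):
        if st[i,4]>400:
            P=np.array([ray(s,u,v,zt)[:2] for v,u in np.argwhere(L==i)])*1000
            (c,wh,a)=cv2.minAreaRect(P.astype(np.float32))
            if wh[0]>wh[1]: a+=90; wh=wh[::-1]
            th=a-90
            th=(th+90)%180-90
            d=np.array([np.cos(np.radians(th)),np.sin(np.radians(th))])
            print("px",ce[i].round(),"rect",np.round(wh,1),"block",np.round(np.array(c)+17*d,1),"deg",round(th,1))
E
python3 -m handwheel '{"travel":[[25,10,0],[60,30,0],[95,50,0],[130,72,0],[160,92,0],[185,110,0],[200,119,0],[200,119,0]],"turn":[[0,0,0],[0,0,0],[0,0,0],[0,0,0],[0,0,0],[0,0,0],[0,0,0],[0,0,0]],"hand":[50,50,50,50,50,50,50,50]}' 30
python3 - <<'E'
from h import *
w=save("wrist","w14.png",None,1.4); runners(w); print(arm.read_state()["ee_pos"])
E
```

```text
time_s: 17.72
ee_pos: [0.6561, -0.1417, 0.0954]
orientation: [[0.035, 0.999, 0.002], [0.999, -0.035, 0.0], [0.0, 0.002, -1.0]]
force: [-0.8, 0.6, 0.9]
gripper_width: 0.0496
px [ 17. 168.] rect [21.3 96.5] block [ 627.6 -295.9] deg -3.6
px [280. 187.] rect [29.4 69.6] block [ 653.  -144.7] deg -4.9
px [161. 207.] rect [34.6 69.6] block [ 661.7 -217.4] deg -12.6
px [547. 202.] rect [20.2 50.5] block [662.6  15.2] deg 10.0
px [ 44. 294.] rect [19.7 66.3] block [ 720.8 -296.5] deg -0.0
[ 0.6545 -0.1429  0.0954]
```

View pics/w14.png

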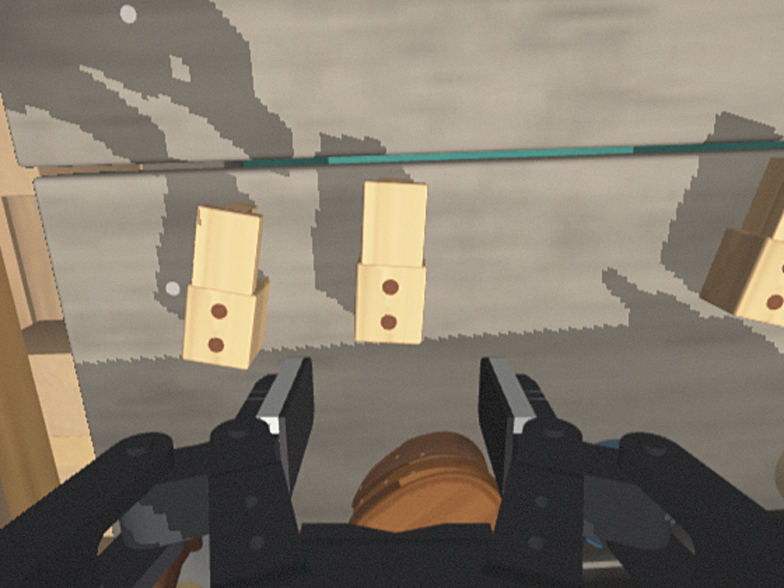

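d's block is at (0.653,−0.145), at −4.9°. I'll align, descend and grip.

```bash
python3 -m handwheel '{"travel":[[-1,-2,-20],[-1,-2,-45],[-1,-2,-65],[-1,-2,-80],[-1,-2,-84],[-1,-2,-84],[-1,-2,-84],[-1,-2,-84]],"turn":[[0,0,-0.02],[0,0,-0.047],[0,0,-0.047],[0,0,-0.047],[0,0,-0.047],[0,0,-0.047],[0,0,-0.047],[0,0,-0.047]],"hand":[50,50,50,50,50,10,10,10]}' 30
python3 -m handwheel '{"travel":[[0,0,0],[0,0,0],[0,0,5],[0,0,20],[-15,10,45],[-30,20,75],[-45,30,90],[-45,30,90]],"turn":[[0,0,0],[0,0,0],[0,0,0],[0,0,0],[0,0,0.047],[0,0,0.047],[0,0,0.047],[0,0,0.047]],"hand":[10,10,10,10,10,10,10,10]}' 30
python3 -m handwheel '{"travel":[[-15,15,0],[-35,35,0],[-60,60,0],[-85,85,0],[-110,112,0],[-121,123,-10],[-121,123,-20],[-121,123,-26]],"turn":[[0,0,0],[0,0,0],[0,0,0],[0,0,0],[0,0,0],[0,0,0],[0,0,0],[0,0,0]],"hand":[10,10,10,10,10,10,10,10]}' 30
python3 - <<'E'
from h import *
s=save("wrist","w15.png",None,1.4)
print(proj(s,[.451,.0115,.05])*1.4)
E
```

```text
time_s: 18.43
ee_pos: [0.6529, -0.1467, 0.0129]
orientation: [[0.085, 0.996, 0.002], [0.996, -0.085, -0.001], [-0.001, 0.002, -1.0]]
force: [0.1, 0.1, 0.5]
gripper_width: 0.0294
time_s: 19.1
ee_pos: [0.6069, -0.115, 0.1061]
orientation: [[0.037, 0.999, 0.005], [0.999, -0.037, -0.001], [-0.001, 0.005, -1.0]]
force: [0.7, -0.2, 1.0]
gripper_width: 0.0291
time_s: 19.77
ee_pos: [0.4858, 0.0076, 0.0749]
orientation: [[0.036, 0.999, 0.0], [0.999, -0.036, -0.0], [-0.0, 0.0, -1.0]]
force: [0.0, 0.1, -0.6]
gripper_width: 0.0292
[404.6119 252.169 ]
```

View pics/w15.png

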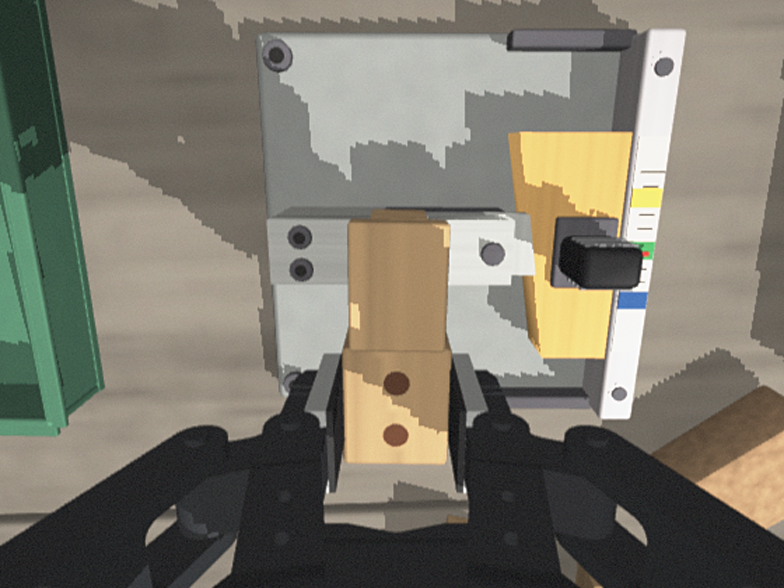

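The tongue's middle is at col 399 against the gap's 404, so I'll shift +1.5 mm in y. Lowering.

```bash
python3 -m handwheel '{"travel":[[0,1.5,-3],[0,1.5,-6],[0,1.5,-9],[0,1.5,-11],[0,1.5,-13],[0,1.5,-15],[0,1.5,-16],[0,1.5,-16]],"turn":[[0,0,0],[0,0,0],[0,0,0],[0,0,0],[0,0,0],[0,0,0],[0,0,0],[0,0,0]],"hand":[10,10,10,10,10,10,10,10]}' 30
python3 -m handwheel '{"travel":[[0,0,-1],[0,0,-1],[0,0,-2],[0,0,-2],[0,0,-3],[0,0,-3],[0,0,-4],[0,0,-4]],"turn":[[0,0,0],[0,0,0],[0,0,0],[0,0,0],[0,0,0],[0,0,0],[0,0,0],[0,0,0]],"hand":[10,10,10,10,10,10,10,10]}' 30
python3 -m handwheel '{"travel":[[0,0,-1],[0,0,-1],[0,0,-2],[0,0,-2],[0,0,-3],[0,0,-3],[0,0,-4],[0,0,-4]],"turn":[[0,0,0],[0,0,0],[0,0,0],[0,0,0],[0,0,0],[0,0,0],[0,0,0],[0,0,0]],"hand":[10,10,10,10,10,10,10,10]}' 30
```

```text
time_s: 20.48
ee_pos: [0.4863, 0.0083, 0.0591]
orientation: [[0.038, 0.999, -0.0], [0.999, -0.038, 0.0], [0.0, -0.0, -1.0]]
force: [0.8, -0.1, -0.5]
gripper_width: 0.029
time_s: 21.15
ee_pos: [0.4863, 0.0084, 0.0552]
orientation: [[0.038, 0.999, -0.0], [0.999, -0.038, 0.0], [0.0, -0.0, -1.0]]
force: [-1.3, 1.1, 0.6]
gripper_width: 0.0289
time_s: 21.82
ee_pos: [0.4866, 0.0085, 0.0516]
orientation: [[0.038, 0.999, 0.001], [0.999, -0.038, 0.0], [0.0, 0.001, -1.0]]
force: [-0.7, 1.6, 5.4]
gripper_width: 0.0292
```

```bash
python3 -m handwheel '{"travel":[[0,0,-1],[0,0,-1],[0,0,-2],[0,0,-2],[0,0,-2],[0,0,-2],[0,0,-2],[0,0,-2]],"turn":[[0,0,0],[0,0,0],[0,0,0],[0,0,0],[0,0,0],[0,0,0],[0,0,0],[0,0,0]],"hand":[10,10,10,10,10,10,10,10]}' 30
python3 - <<'E'
from h import *
s=save("side","s16.png",(170,150,270,230),7)
E
```

```text
time_s: 22.48
ee_pos: [0.4874, 0.0086, 0.0502]
orientation: [[0.038, 0.999, 0.003], [0.999, -0.038, 0.0], [0.001, 0.003, -1.0]]
force: [0.6, 3.8, 9.1]
gripper_width: 0.0293
```

View pics/s16.png

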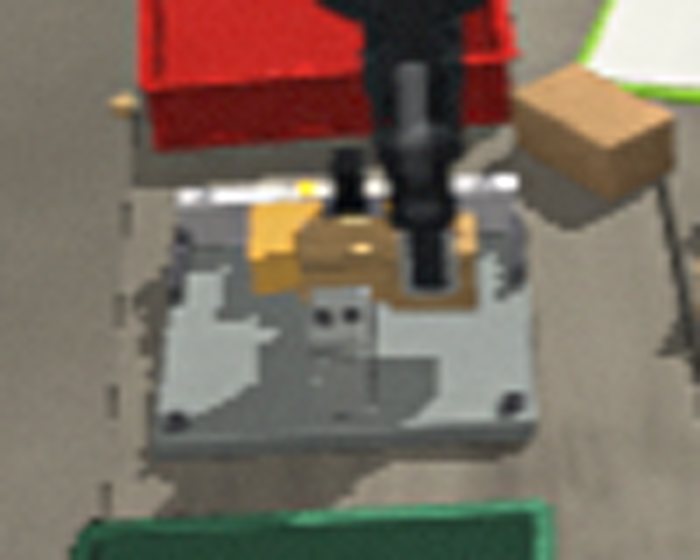

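d is held at the step with the force rising to 9 N, so it's good. Into the green tray.

```bash
python3 -m handwheel '{"travel":[[0,0,10],[0,0,30],[0,-15,60],[-5,-45,75],[-15,-85,75],[-25,-125,75],[-35,-165,75],[-35,-195,70]],"turn":[[0,0,0],[0,0,0],[0,0,0],[0,0,0],[0,0,0],[0,0,0],[0,0,0],[0,0,0]],"hand":[10,10,10,10,10,10,10,10]}' 30
python3 -m handwheel '{"travel":[[0,-9,-20],[0,-9,-50],[0,-9,-80],[0,-9,-97],[0,-9,-100],[0,-9,-100],[0,-9,-100],[0,-9,-100]],"turn":[[0,0,0],[0,0,0],[0,0,0],[0,0,0],[0,0,0],[0,0,0],[0,0,0],[0,0,0]],"hand":[10,10,10,10,10,10,42,42]}' 30
python3 -m handwheel '{"travel":[[0,0,0],[0,0,30],[0,0,70],[30,-5,80],[70,-20,80],[110,-25,80],[150,-30,80],[180,-30,80]],"turn":[[0,0,0],[0,0,0],[0,0,0],[0,0,0],[0,0,0],[0,0,0],[0,0,-0.07],[0,0,-0.15]],"hand":[42,42,42,50,50,50,50,50]}' 30
python3 - <<'E'
from h import *
w=save("wrist","w17.png",None,1.4); runners(w); print(arm.read_state()["ee_pos"])
s=save("top","t17.png",(120,140,345,300),3.5)
E
```

```text
time_s: 23.2
ee_pos: [0.4501, -0.1892, 0.1201]
orientation: [[0.039, 0.999, 0.001], [0.999, -0.039, -0.001], [-0.001, 0.001, -1.0]]
force: [1.8, 1.3, -0.0]
gripper_width: 0.0293
time_s: 23.87
ee_pos: [0.4522, -0.196, 0.0206]
orientation: [[0.038, 0.999, 0.002], [0.999, -0.038, -0.001], [-0.001, 0.002, -1.0]]
force: [0.1, 0.4, -0.1]
gripper_width: 0.0422
time_s: 24.53
ee_pos: [0.6344, -0.2265, 0.1004]
orientation: [[0.19, 0.982, 0.003], [0.982, -0.19, -0.001], [-0.001, 0.003, -1.0]]
force: [-0.2, 0.3, -0.6]
gripper_width: 0.0501
px [ 66. 120.] rect [  9.6 151.7] block [ 581.5 -337.2] deg 0.0
px [ 33. 237.] rect [  8.8 126.5] block [ 636.3 -383.4] deg 0.1
px [155. 205.] rect [21.5 57.7] block [ 628.4 -297.5] deg -0.0
px [125. 213.] rect [21.8 56.4] block [ 629.4 -321.4] deg 0.0
px [301. 229.] rect [29.2 69.7] block [ 661.  -220.5] deg -12.4
px [144. 295.] rect [25.8 36. ] block [ 670.9 -341.1] deg -89.8
[ 0.6381 -0.226   0.0994]
```

View pics/w17.png

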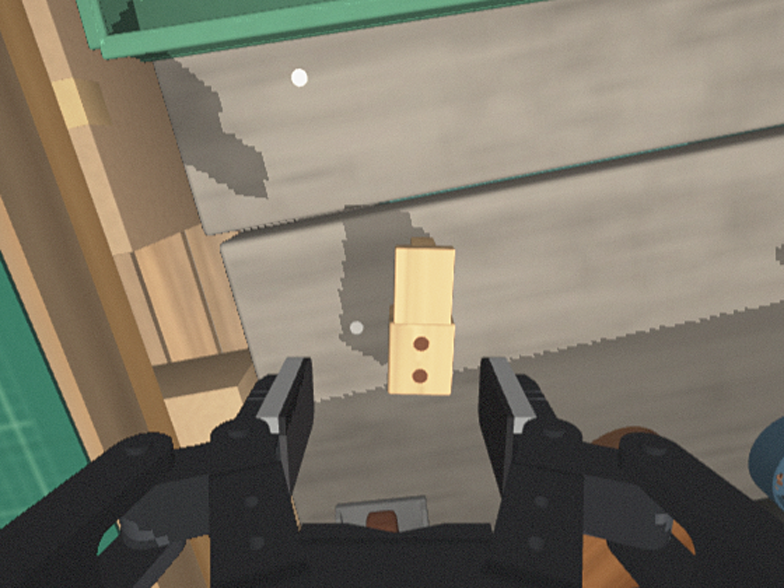

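View pics/t17.png

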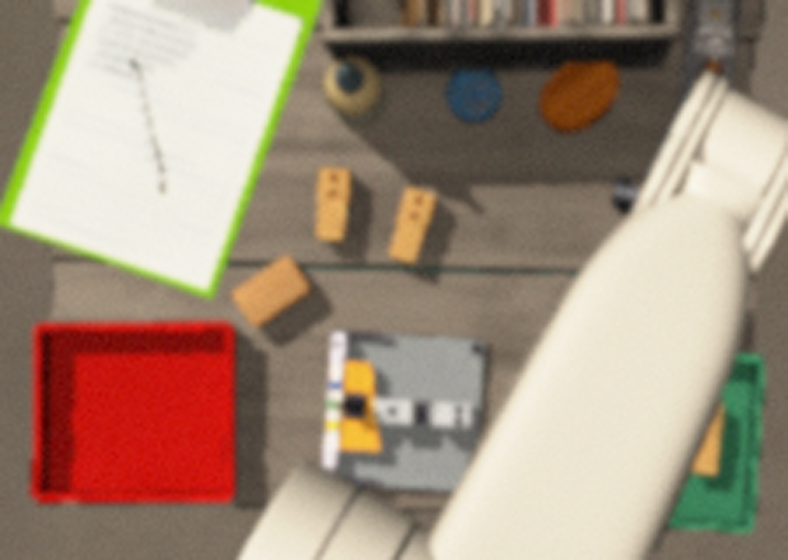

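e's block is at (0.661,−0.2205), at −12.4°. Its rib end looks narrow. I'll grip it and bring it to the gauge.

```bash
python3 -m handwheel '{"travel":[[10,3,0],[20,6,0],[23,6,-20],[23,6,-50],[23,6,-75],[23,6,-89],[23,6,-89],[23,6,-89]],"turn":[[0,0,-0.01],[0,0,-0.025],[0,0,-0.025],[0,0,-0.025],[0,0,-0.025],[0,0,-0.025],[0,0,-0.025],[0,0,-0.025]],"hand":[50,50,50,50,50,50,50,10]}' 30
python3 -m handwheel '{"travel":[[0,0,0],[0,0,0],[0,0,0],[0,0,0],[0,0,5],[-10,15,30],[-25,45,65],[-45,75,90]],"turn":[[0,0,0],[0,0,0],[0,0,0],[0,0,0],[0,0,0],[0,0,0.05],[0,0,0.11],[0,0,0.178]],"hand":[10,10,10,10,10,10,10,10]}' 30
python3 -m handwheel '{"travel":[[-25,25,0],[-50,55,0],[-75,90,0],[-100,120,0],[-120,145,-5],[-128,154,-15],[-128,154,-25],[-128,154,-25]],"turn":[[0,0,0],[0,0,0],[0,0,0],[0,0,0],[0,0,0],[0,0,0],[0,0,0],[0,0,0]],"hand":[10,10,10,10,10,10,10,10]}' 30
python3 - <<'E'
from h import *
s=save("wrist","w18.png",None,1.4)
print(proj(s,[.451,.0115,.05])*1.4)
E
```

```text
time_s: 25.3
ee_pos: [0.6539, -0.2194, 0.0108]
orientation: [[0.211, 0.977, -0.001], [0.977, -0.211, 0.0], [0.0, -0.001, -1.0]]
force: [-0.2, -0.2, 0.0]
gripper_width: 0.0389
time_s: 25.97
ee_pos: [0.6134, -0.151, 0.0964]
orientation: [[0.034, 0.999, 0.001], [0.999, -0.034, -0.0], [-0.0, 0.001, -1.0]]
force: [0.0, 1.1, 0.6]
gripper_width: 0.0294
time_s: 26.63
ee_pos: [0.484, 0.0042, 0.0696]
orientation: [[0.033, 0.999, -0.001], [0.999, -0.033, 0.0], [0.0, -0.001, -1.0]]
force: [0.8, -0.3, -0.7]
gripper_width: 0.0293
[415.5953 260.6529]
```

View pics/w18.png

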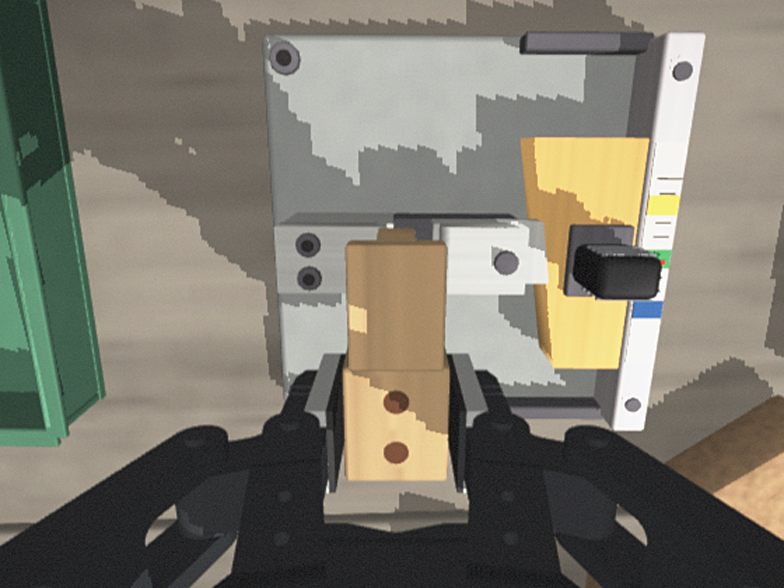

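e's rib end is about 40 px wide, which suggests thin. The tongue needs +6 mm in y (col 396 against 415). I'll shift and lower.

```bash
python3 -m handwheel '{"travel":[[-1,3,0],[-3,6,0],[-3,6,-2],[-3,6,-5],[-3,6,-8],[-3,6,-10],[-3,6,-12],[-3,6,-13]],"turn":[[0,0,-0.004],[0,0,-0.004],[0,0,-0.004],[0,0,-0.004],[0,0,-0.004],[0,0,-0.004],[0,0,-0.004],[0,0,-0.004]],"hand":[10,10,10,10,10,10,10,10]}' 30
python3 -m handwheel '{"travel":[[0,0,-1],[0,0,-1],[0,0,-2],[0,0,-3],[0,0,-4],[0,0,-5],[0,0,-6],[0,0,-6]],"turn":[[0,0,0],[0,0,0],[0,0,0],[0,0,0],[0,0,0],[0,0,0],[0,0,0],[0,0,0]],"hand":[10,10,10,10,10,10,10,10]}' 30
python3 -m handwheel '{"travel":[[0,0,-1],[0,0,-1],[0,0,-2],[0,0,-2],[0,0,-3],[0,0,-3],[0,0,-4],[0,0,-4]],"turn":[[0,0,0],[0,0,0],[0,0,0],[0,0,0],[0,0,0],[0,0,0],[0,0,0],[0,0,0]],"hand":[10,10,10,10,10,10,10,10]}' 30
```

```text
time_s: 27.35
ee_pos: [0.4821, 0.0093, 0.0566]
orientation: [[0.039, 0.999, -0.001], [0.999, -0.039, 0.0], [0.0, -0.001, -1.0]]
force: [-0.2, -0.4, -0.9]
gripper_width: 0.0291
time_s: 28.02
ee_pos: [0.4821, 0.0093, 0.0508]
orientation: [[0.039, 0.999, -0.0], [0.999, -0.039, 0.0], [0.0, -0.0, -1.0]]
force: [-0.6, -0.1, -0.1]
gripper_width: 0.0292
time_s: 28.68
ee_pos: [0.4821, 0.0094, 0.0469]
orientation: [[0.039, 0.999, -0.0], [0.999, -0.039, 0.0], [-0.0, -0.0, -1.0]]
force: [-0.4, -1.1, 0.3]
gripper_width: 0.0296
```

```bash
python3 -m handwheel '{"travel":[[0,0,-1],[0,0,-1],[0,0,-2],[0,0,-2],[0,0,-3],[0,0,-3],[0,0,-4],[0,0,-4]],"turn":[[0,0,0],[0,0,0],[0,0,0],[0,0,0],[0,0,0],[0,0,0],[0,0,0],[0,0,0]],"hand":[10,10,10,10,10,10,10,10]}' 30
python3 -m handwheel '{"travel":[[0,0,10],[0,0,30],[0,10,60],[0,30,85],[0,65,90],[-5,100,90],[-10,140,90],[-15,175,90]],"turn":[[0,0,0],[0,0,0],[0,0,0],[0,0,0],[0,0,0],[0,0,0],[0,0,0],[0,0,0]],"hand":[10,10,10,10,10,10,10,10]}' 30
python3 - <<'E'
from h import *
s=save("wrist","w19.png",None,1.4); print(arm.read_state()["gripper_width"])
E
```

```text
time_s: 29.35
ee_pos: [0.4822, 0.0093, 0.0429]
orientation: [[0.039, 0.999, -0.0], [0.999, -0.039, -0.0], [-0.0, -0.0, -1.0]]
force: [-0.0, 1.1, -0.8]
gripper_width: 0.0292
time_s: 30.02
ee_pos: [0.4669, 0.1862, 0.1334]
orientation: [[0.039, 0.999, 0.001], [0.999, -0.039, 0.0], [0.0, 0.001, -1.0]]
force: [0.6, -0.2, 0.1]
gripper_width: 0.0295
0.028981554919424495
```

View pics/w19.png

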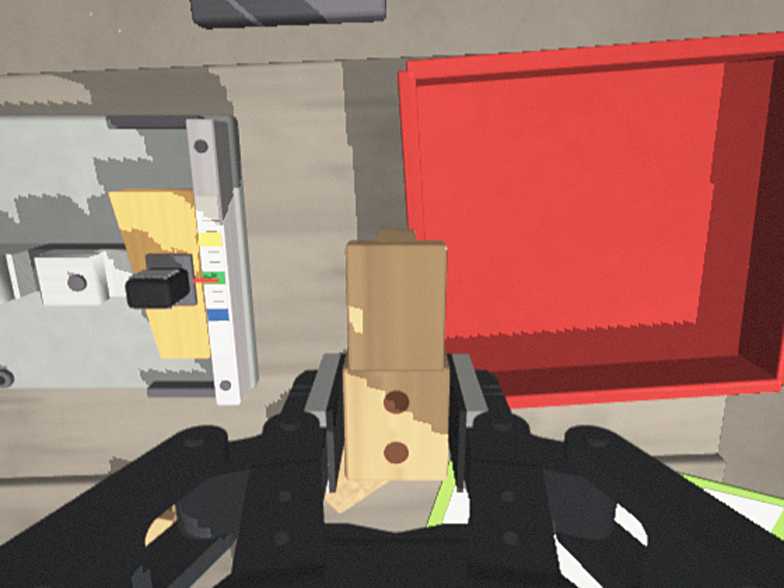

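Underside reached 32 mm with no force, so e is thin: a reject. Into the red tray, far side.

```bash
python3 -m handwheel '{"travel":[[-3,25,0],[-6,60,0],[-9,95,0],[-11,125,0],[-11,145,-25],[-11,147,-60],[-11,147,-95],[-11,147,-110]],"turn":[[0,0,0],[0,0,0],[0,0,0],[0,0,0],[0,0,0],[0,0,0],[0,0,0],[0,0,0]],"hand":[10,10,10,10,10,10,10,10]}' 30
python3 -m handwheel '{"travel":[[0,0,-5],[0,0,-5],[0,0,-5],[0,0,-5],[0,0,-5],[0,0,20],[0,0,60],[20,-20,80]],"turn":[[0,0,0],[0,0,0],[0,0,0],[0,0,0],[0,0,0],[0,0,0],[0,0,0],[0,0,0]],"hand":[10,10,42,42,42,42,42,42]}' 30
python3 -m handwheel '{"travel":[[30,-35,0],[60,-75,0],[90,-115,0],[120,-155,0],[145,-195,0],[165,-230,0],[175,-265,0],[175,-290,0]],"turn":[[0,0,-0.05],[0,0,-0.1],[0,0,-0.15],[0,0,-0.2],[0,0,-0.2],[0,0,-0.2],[0,0,-0.2],[0,0,-0.2]],"hand":[50,50,50,50,50,50,50,50]}' 30
python3 - <<'E'
from h import *
w=save("wrist","w20.png",None,1.4); runners(w); print(arm.read_state()["ee_pos"])
s=save("top","t20.png",(120,140,345,300),3.5)
E
```

```text
time_s: 30.73
ee_pos: [0.4541, 0.331, 0.019]
orientation: [[0.037, 0.999, -0.004], [0.999, -0.037, -0.002], [-0.002, -0.004, -1.0]]
force: [0.4, -0.1, -0.9]
gripper_width: 0.0293
time_s: 31.4
ee_pos: [0.4749, 0.3136, 0.1069]
orientation: [[0.035, 0.999, 0.002], [0.999, -0.035, 0.002], [0.002, 0.002, -1.0]]
force: [0.4, 1.3, 0.6]
gripper_width: 0.042
time_s: 32.07
ee_pos: [0.6509, 0.0289, 0.1033]
orientation: [[0.236, 0.972, 0.002], [0.972, -0.236, 0.0], [0.0, 0.001, -1.0]]
force: [0.4, 0.3, -0.1]
gripper_width: 0.0497
px [477.  34.] rect [40.4 59.7] block [577.6 146.6] deg -53.7
px [405. 190.] rect [28.7 68.9] block [669.7 105.3] deg -2.5
px [276. 189.] rect [28.3 68.8] block [649.8  24.4] deg -14.9
[0.652  0.0216 0.1031]
```

View pics/w20.png

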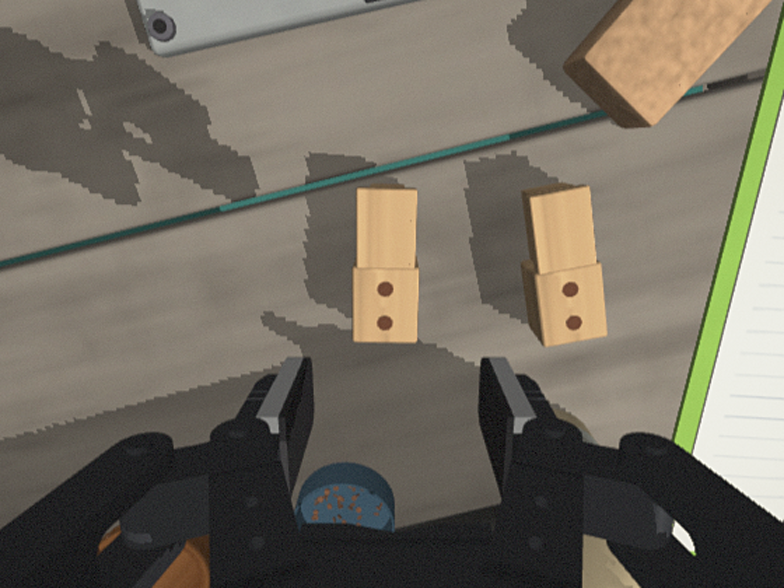

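View pics/t20.png

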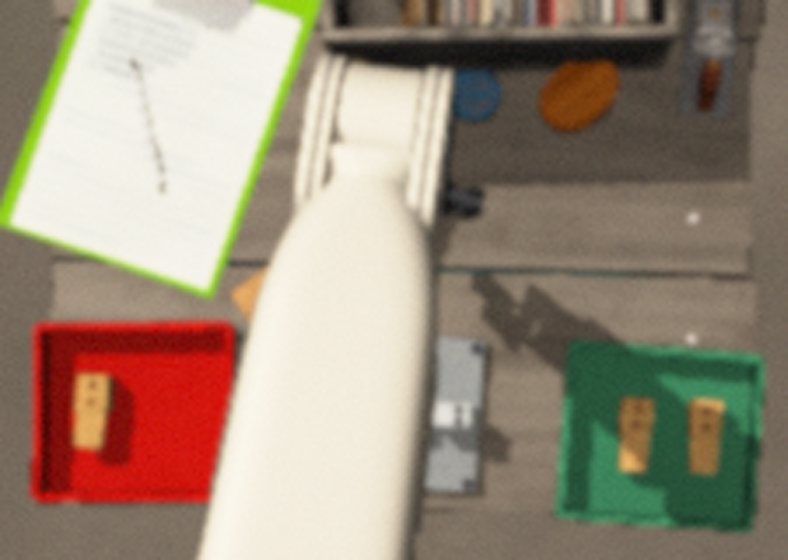

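Both trays hold what was placed (two green, one red). b's block is at (0.650,0.0244), at −14.9°. I'll grip b and take it to the gauge.

```bash
python3 -m handwheel '{"travel":[[-1,3,0],[-2,3,-20],[-2,3,-50],[-2,3,-75],[-2,3,-92],[-2,3,-92],[-2,3,-92],[-2,3,-92]],"turn":[[0,0,-0.01],[0,0,-0.022],[0,0,-0.022],[0,0,-0.022],[0,0,-0.022],[0,0,-0.022],[0,0,-0.022],[0,0,-0.022]],"hand":[50,50,50,50,50,50,50,10]}' 30
python3 -m handwheel '{"travel":[[0,0,0],[0,0,0],[0,0,0],[0,0,0],[0,0,5],[-10,0,30],[-25,-2,65],[-45,-5,90]],"turn":[[0,0,0],[0,0,0],[0,0,0],[0,0,0],[0,0,0],[0,0,0.05],[0,0,0.12],[0,0,0.2]],"hand":[10,10,10,10,10,10,10,10]}' 30
python3 -m handwheel '{"travel":[[-15,-2,0],[-40,-4,0],[-70,-6,0],[-100,-8,0],[-117,-9,-5],[-118,-9,-15],[-118,-9,-25],[-118,-9,-25]],"turn":[[0,0,0.022],[0,0,0.022],[0,0,0.022],[0,0,0.022],[0,0,0.022],[0,0,0.022],[0,0,0.022],[0,0,0.022]],"hand":[10,10,10,10,10,10,10,10]}' 30
python3 - <<'E'
from h import *
s=save("wrist","w21.png",None,1.4)
print(proj(s,[.451,.0115,.05])*1.4)
E
```

```text
time_s: 32.83
ee_pos: [0.6477, 0.0348, 0.0126]
orientation: [[0.257, 0.966, 0.002], [0.966, -0.257, -0.0], [0.0, 0.002, -1.0]]
force: [-0.2, -0.5, 0.1]
gripper_width: 0.0391
time_s: 33.5
ee_pos: [0.6027, 0.0288, 0.1033]
orientation: [[0.058, 0.998, 0.002], [0.998, -0.058, -0.0], [-0.0, 0.002, -1.0]]
force: [-0.4, -0.5, 0.9]
gripper_width: 0.029
time_s: 34.17
ee_pos: [0.4832, 0.0198, 0.0756]
orientation: [[0.039, 0.999, -0.001], [0.999, -0.039, -0.0], [-0.0, -0.001, -1.0]]
force: [-0.2, 0.4, -0.8]
gripper_width: 0.0292
[368.1306 260.6313]
```

View pics/w21.png

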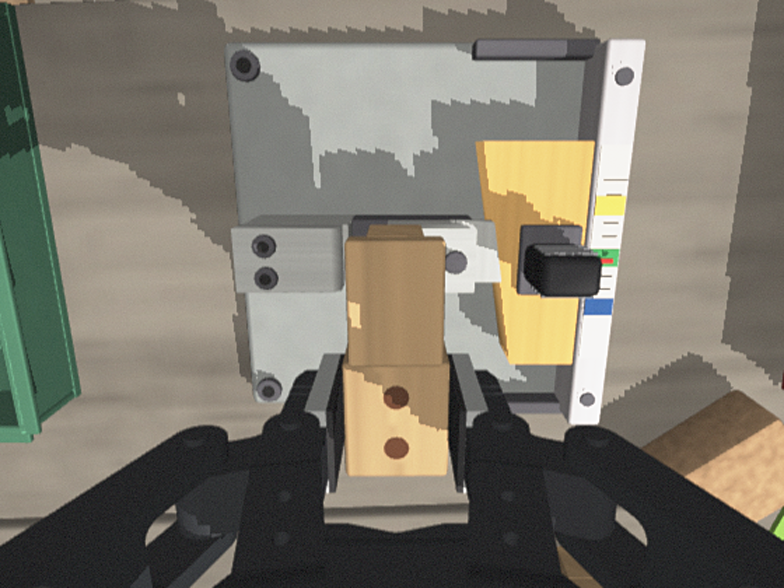

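b's rib end spans cols 368–420 (mid-width). The tongue is 9 mm to the +y side of the gap, so shift −9.3 mm and lower.

```bash
python3 -m handwheel '{"travel":[[0,-4,0],[0,-9.3,0],[0,-9.3,-3],[0,-9.3,-7],[0,-9.3,-11],[0,-9.3,-14],[0,-9.3,-16],[0,-9.3,-17]],"turn":[[0,0,0],[0,0,0],[0,0,0],[0,0,0],[0,0,0],[0,0,0],[0,0,0],[0,0,0]],"hand":[10,10,10,10,10,10,10,10]}' 30
python3 -m handwheel '{"travel":[[0,0,-1],[0,0,-1],[0,0,-2],[0,0,-2],[0,0,-3],[0,0,-3],[0,0,-4],[0,0,-4]],"turn":[[0,0,0],[0,0,0],[0,0,0],[0,0,0],[0,0,0],[0,0,0],[0,0,0],[0,0,0]],"hand":[10,10,10,10,10,10,10,10]}' 30
python3 -m handwheel '{"travel":[[0,0,-1],[0,0,-1],[0,0,-2],[0,0,-2],[0,0,-3],[0,0,-3],[0,0,-4],[0,0,-4]],"turn":[[0,0,0],[0,0,0],[0,0,0],[0,0,0],[0,0,0],[0,0,0],[0,0,0],[0,0,0]],"hand":[10,10,10,10,10,10,10,10]}' 30
```

```text
time_s: 34.88
ee_pos: [0.4839, 0.0107, 0.0585]
orientation: [[0.039, 0.999, -0.001], [0.999, -0.039, 0.0], [0.0, -0.001, -1.0]]
force: [0.0, 0.7, -0.0]
gripper_width: 0.0292
time_s: 35.55
ee_pos: [0.4841, 0.0106, 0.0549]
orientation: [[0.039, 0.999, -0.0], [0.999, -0.039, 0.0], [0.0, -0.0, -1.0]]
force: [-0.3, -0.6, -0.0]
gripper_width: 0.0291
time_s: 36.22
ee_pos: [0.4849, 0.0104, 0.0518]
orientation: [[0.039, 0.999, 0.002], [0.999, -0.039, -0.0], [-0.0, 0.002, -1.0]]
force: [-1.4, -0.2, 8.3]
gripper_width: 0.0291
```

b stops at the step (underside 39 mm, 8 N), so it's good. I'll lay it flat on top of d in the green tray.

```bash
python3 -m handwheel '{"travel":[[0,0,10],[0,0,35],[0,-15,70],[-5,-45,80],[-15,-85,80],[-25,-125,80],[-36,-165,80],[-36,-195,75]],"turn":[[0,0,0],[0,0,0],[0,0,0],[0,0,0],[0,0,0],[0,0,0],[0,0,0],[0,0,0]],"hand":[10,10,10,10,10,10,10,10]}' 30
python3 -m handwheel '{"travel":[[0,-11,-10],[0,-11,-20],[0,-11,-35],[0,-11,-50],[0,-11,-60],[0,-11,-67],[0,-11,-67],[0,-11,-67]],"turn":[[0,0,0],[0,0,0],[0,0,0],[0,0,0],[0,0,0],[0,0,0],[0,0,0],[0,0,0]],"hand":[10,10,10,10,10,10,10,10]}' 30
python3 - <<'E'
from h import *
s=save("wrist","w22.png",None,1.4)
E
```

```text
time_s: 36.88
ee_pos: [0.4468, -0.1869, 0.1269]
orientation: [[0.04, 0.999, 0.001], [0.999, -0.04, -0.001], [-0.001, 0.001, -1.0]]
force: [2.0, -0.4, 0.5]
gripper_width: 0.0295
time_s: 37.55
ee_pos: [0.4481, -0.1951, 0.0589]
orientation: [[0.038, 0.999, -0.001], [0.999, -0.038, 0.0], [0.0, -0.001, -1.0]]
force: [-0.3, 0.3, -0.4]
gripper_width: 0.0297
```

View pics/w22.png

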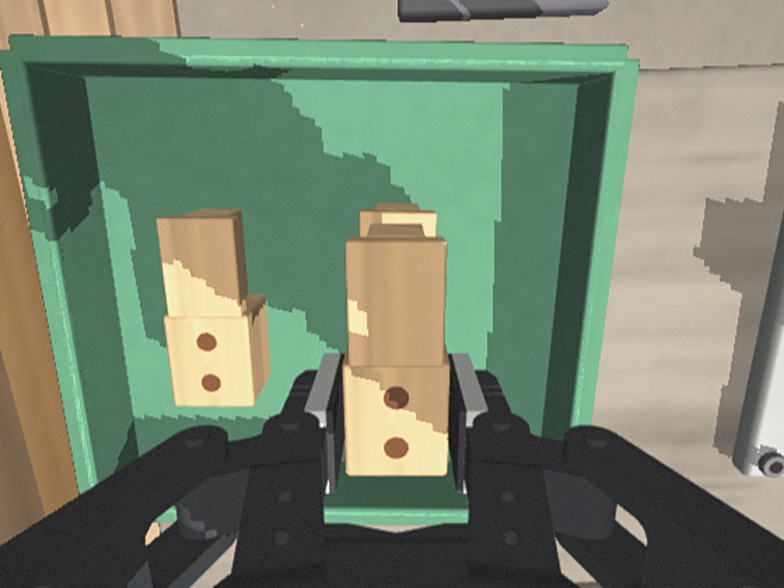

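b is directly over d. Lower 12 mm, release, and lift.

```bash
python3 -m handwheel '{"travel":[[0,0,-3],[0,0,-6],[0,0,-9],[0,0,-11],[0,0,-12],[0,0,-12],[0,0,-12],[0,0,-12]],"turn":[[0,0,0],[0,0,0],[0,0,0],[0,0,0],[0,0,0],[0,0,0],[0,0,0],[0,0,0]],"hand":[10,10,10,10,10,34,38,42]}' 30
python3 -m handwheel '{"travel":[[0,0,0],[0,0,0],[0,0,10],[0,0,30],[0,0,60],[0,0,70],[0,0,70],[0,0,70]],"turn":[[0,0,0],[0,0,0],[0,0,0],[0,0,0],[0,0,0],[0,0,0],[0,0,0],[0,0,0]],"hand":[42,42,42,42,42,42,42,42]}' 30
python3 - <<'E'
from h import *
s=save("wrist","w23.png",None,1.4)
E
```

```text
time_s: 38.27
ee_pos: [0.4482, -0.1955, 0.0472]
orientation: [[0.039, 0.999, 0.0], [0.999, -0.039, -0.0], [-0.0, 0.0, -1.0]]
force: [0.5, 0.5, 0.3]
gripper_width: 0.0419
time_s: 38.93
ee_pos: [0.4483, -0.1956, 0.1173]
orientation: [[0.039, 0.999, 0.001], [0.999, -0.039, -0.001], [-0.001, 0.001, -1.0]]
force: [-0.6, 0.5, 0.7]
gripper_width: 0.0421
```

View pics/w23.png

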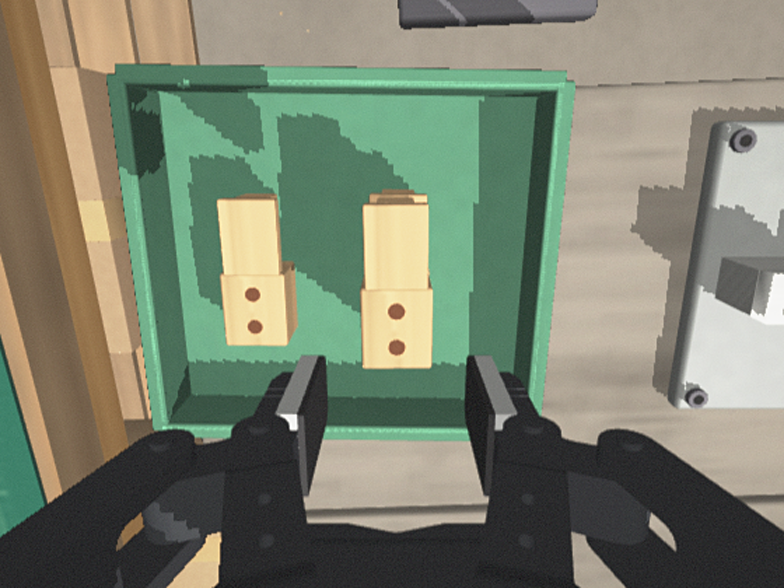

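b lies squarely on d. Last runner is a at about (0.670,0.105). The bottle is near, so I'll approach 5 mm short in x and look first.

```bash
python3 -m handwheel '{"travel":[[10,30,5],[25,65,5],[45,100,5],[65,135,5],[90,170,5],[115,200,5],[140,230,5],[160,255,5]],"turn":[[0,0,0],[0,0,0],[0,0,0],[0,0,0],[0,0,0],[0,0,0],[0,0,0],[0,0,0]],"hand":[50,50,50,50,50,50,50,50]}' 30
python3 -m handwheel '{"travel":[[10,12,0],[22,25,0],[33,38,-5],[40,45,-15],[40,45,-20],[40,45,-20],[40,45,-20],[40,45,-20]],"turn":[[0,0,0],[0,0,0],[0,0,0],[0,0,0],[0,0,0],[0,0,0],[0,0,0],[0,0,0]],"hand":[50,50,50,50,50,50,50,50]}' 30
python3 - <<'E'
from h import *
w=save("wrist","w24.png",None,1.4); runners(w); print(arm.read_state()["ee_pos"])
s=save("side","s24.png",(170,60,400,260),3.4)
E
```

```text
time_s: 39.65
ee_pos: [0.6089, 0.0621, 0.1204]
orientation: [[0.038, 0.999, -0.002], [0.999, -0.038, 0.0], [0.0, -0.002, -1.0]]
force: [-0.4, -0.7, 0.7]
gripper_width: 0.0498
time_s: 40.32
ee_pos: [0.6476, 0.1038, 0.1021]
orientation: [[0.04, 0.999, -0.0], [0.999, -0.04, -0.0], [-0.0, -0.0, -1.0]]
force: [0.7, 0.0, -0.2]
gripper_width: 0.0502
px [384.  74.] rect [40.4 66.3] block [575.9 149.1] deg -53.8
px [288. 224.] rect [28.4 68.8] block [669.6 105.8] deg -1.9
[0.6479 0.1038 0.1024]
```

View pics/w24.png

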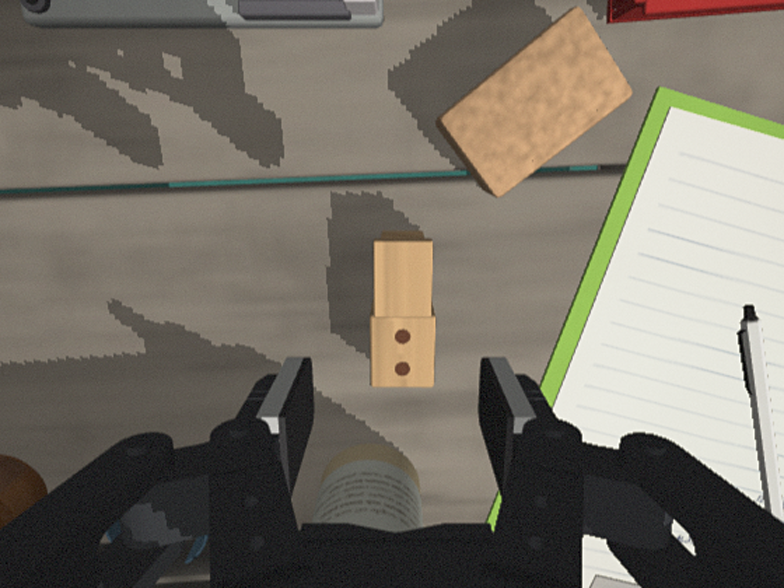

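View pics/s24.png

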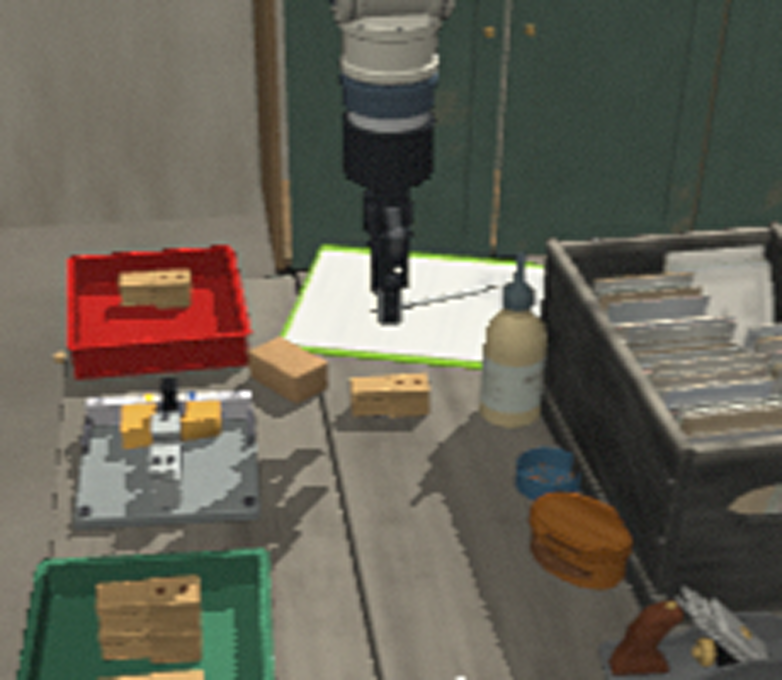

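The way is clear: bottle at (370,490), clipboard to the right. Grip a about 5 mm short of its centre and bring it over.

```bash
python3 -m handwheel '{"travel":[[8,1,0],[16,2,-5],[16,2,-30],[16,2,-60],[16,2,-80],[16,2,-91],[16,2,-91],[16,2,-91]],"turn":[[0,0,0],[0,0,0],[0,0,0],[0,0,0],[0,0,0],[0,0,0],[0,0,0],[0,0,0]],"hand":[50,50,50,50,50,50,50,10]}' 30
python3 -m handwheel '{"travel":[[0,0,0],[0,0,0],[0,0,0],[0,0,0],[0,0,5],[-10,-5,30],[-30,-10,65],[-55,-20,90]],"turn":[[0,0,0],[0,0,0],[0,0,0],[0,0,0],[0,0,0],[0,0,0],[0,0,0],[0,0,0]],"hand":[10,10,10,10,10,10,10,10]}' 30
python3 -m handwheel '{"travel":[[-25,-12,0],[-50,-25,0],[-75,-40,0],[-100,-55,0],[-118,-68,-5],[-126,-75,-15],[-126,-75,-22],[-126,-75,-22]],"turn":[[0,0,0],[0,0,0],[0,0,0],[0,0,0],[0,0,0],[0,0,0],[0,0,0],[0,0,0]],"hand":[10,10,10,10,10,10,10,10]}' 30
python3 - <<'E'
from h import *
s=save("wrist","w25.png",None,1.4)
print(proj(s,[.451,.0115,.05])*1.4)
E
```

```text
time_s: 41.08
ee_pos: [0.6646, 0.1065, 0.0111]
orientation: [[0.039, 0.999, -0.0], [0.999, -0.039, -0.0], [-0.0, -0.0, -1.0]]
force: [-0.3, 0.1, 0.8]
gripper_width: 0.0392
time_s: 41.75
ee_pos: [0.6095, 0.0869, 0.103]
orientation: [[0.038, 0.999, 0.001], [0.999, -0.038, 0.0], [0.0, 0.001, -1.0]]
force: [0.1, -0.1, 0.5]
gripper_width: 0.029
time_s: 42.42
ee_pos: [0.4826, 0.0115, 0.0786]
orientation: [[0.04, 0.999, -0.001], [0.999, -0.04, 0.0], [0.0, -0.001, -1.0]]
force: [0.3, 0.2, -0.7]
gripper_width: 0.0293
[393.0626 259.4301]
```

View pics/w25.png

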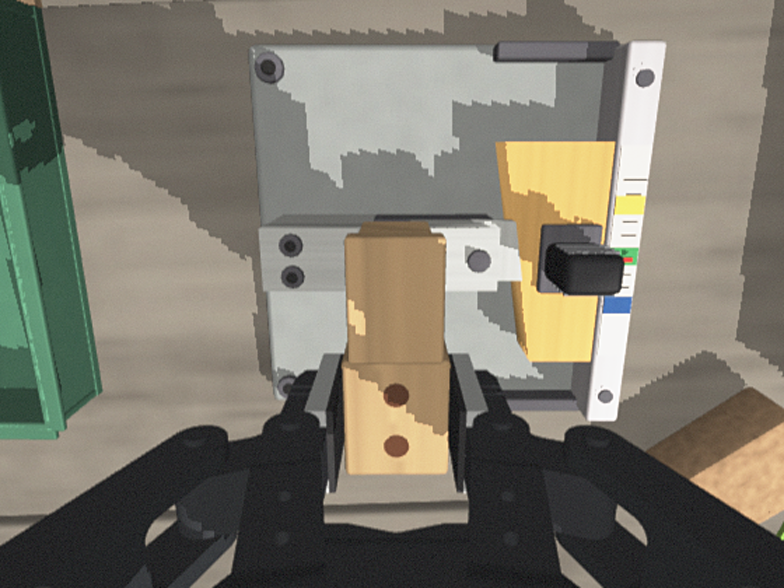

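a's rib end spans 360–430, which suggests fat, and it's lined up within 1 mm. Lowering carefully.

```bash
python3 -m handwheel '{"travel":[[0,-1,-4],[0,-1,-8],[0,-1,-12],[0,-1,-15],[0,-1,-17],[0,-1,-18],[0,-1,-18],[0,-1,-18]],"turn":[[0,0,0],[0,0,0],[0,0,0],[0,0,0],[0,0,0],[0,0,0],[0,0,0],[0,0,0]],"hand":[10,10,10,10,10,10,10,10]}' 30
python3 -m handwheel '{"travel":[[0,0,-1],[0,0,-1],[0,0,-2],[0,0,-2],[0,0,-3],[0,0,-3],[0,0,-4],[0,0,-4]],"turn":[[0,0,0],[0,0,0],[0,0,0],[0,0,0],[0,0,0],[0,0,0],[0,0,0],[0,0,0]],"hand":[10,10,10,10,10,10,10,10]}' 30
```

```text
time_s: 43.13
ee_pos: [0.4832, 0.0106, 0.0611]
orientation: [[0.039, 0.999, 0.0], [0.999, -0.039, 0.0], [0.0, 0.0, -1.0]]
force: [-0.2, 0.5, -0.3]
gripper_width: 0.0296
time_s: 43.8
ee_pos: [0.4844, 0.01, 0.0581]
orientation: [[0.039, 0.999, 0.003], [0.999, -0.039, -0.001], [-0.001, 0.003, -1.0]]
force: [0.4, -2.6, 9.0]
gripper_width: 0.0292
```

It is stopped on the bevels (underside about 47–48 mm, 9 N), so a is fat: a reject. Into the red tray's near half.

```bash
python3 -m handwheel '{"travel":[[0,0,10],[0,0,35],[0,10,65],[0,40,75],[-5,80,75],[-12,120,75],[-20,160,75],[-27,195,75]],"turn":[[0,0,0],[0,0,0],[0,0,0],[0,0,0],[0,0,0],[0,0,0],[0,0,0],[0,0,0]],"hand":[10,10,10,10,10,10,10,10]}' 30
python3 -m handwheel '{"travel":[[0,30,0],[0,48,-10],[0,50,-40],[0,50,-75],[0,50,-100],[0,50,-113],[0,50,-114],[0,50,-114]],"turn":[[0,0,0],[0,0,0],[0,0,0],[0,0,0],[0,0,0],[0,0,0],[0,0,0],[0,0,0]],"hand":[10,10,10,10,10,10,10,10]}' 30
python3 -m handwheel '{"travel":[[0,0,0],[0,0,0],[0,0,0],[0,0,20],[0,0,60],[0,0,90],[0,0,90],[0,0,90]],"turn":[[0,0,0],[0,0,0],[0,0,0],[0,0,0],[0,0,0],[0,0,0],[0,0,0],[0,0,0]],"hand":[42,42,42,42,42,42,42,42]}' 30
python3 - <<'E'
from h import *
w=save("wrist","w26.png",None,1.4); print(arm.read_state()["ee_pos"])
s=save("top","t26.png",(120,140,345,300),3.5)
E
```

```text
time_s: 44.47
ee_pos: [0.4553, 0.2077, 0.1322]
orientation: [[0.039, 0.999, 0.0], [0.999, -0.039, 0.0], [0.001, 0.0, -1.0]]
force: [1.9, 0.3, -0.5]
gripper_width: 0.0291
time_s: 45.13
ee_pos: [0.4556, 0.2555, 0.0172]
orientation: [[0.039, 0.999, -0.002], [0.999, -0.039, -0.0], [-0.001, -0.002, -1.0]]
force: [-0.8, -0.7, -0.4]
gripper_width: 0.0291
time_s: 45.8
ee_pos: [0.4573, 0.256, 0.1103]
orientation: [[0.039, 0.999, 0.004], [0.999, -0.039, 0.002], [0.002, 0.004, -1.0]]
force: [0.2, 0.6, -0.8]
gripper_width: 0.0421
[0.4564 0.2557 0.1088]
```

View pics/w26.png

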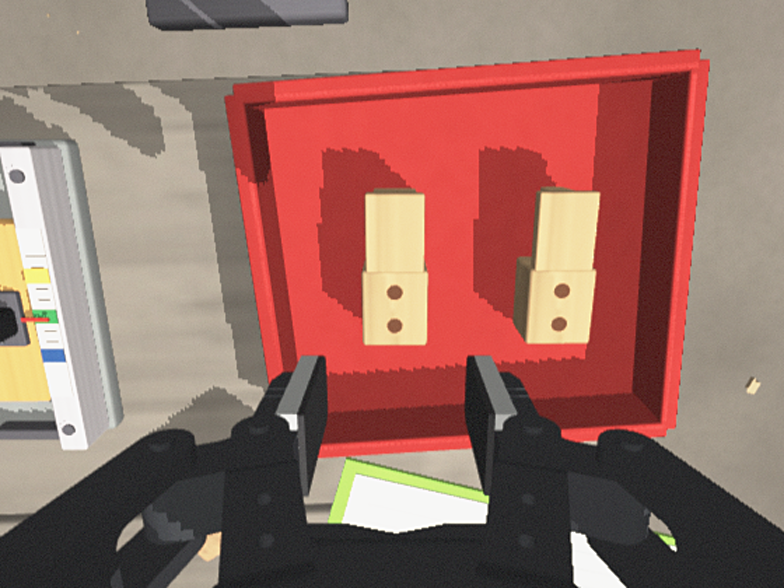

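View pics/t26.png

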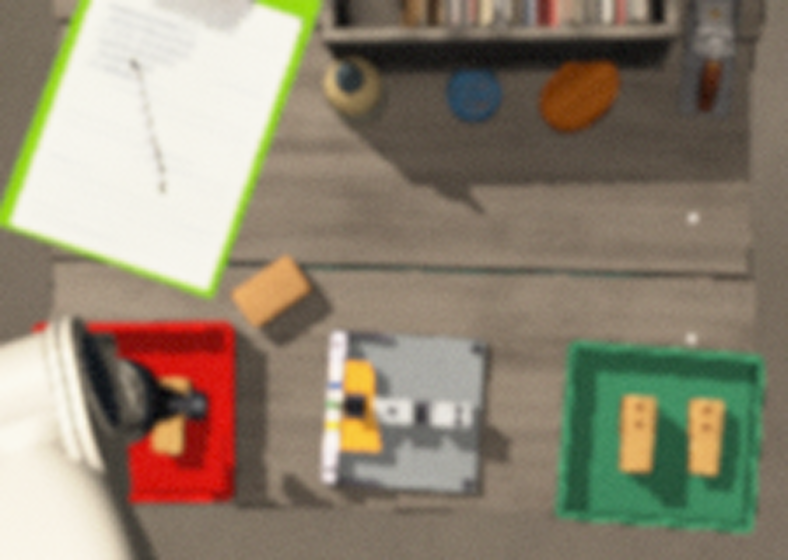

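All five are in their trays: two rejects in red, and three good in green with b on d. The pointer is still on green. Now I'll push the knob back from its +x side.

```bash
python3 -m handwheel '{"travel":[[5,-25,0],[15,-60,0],[25,-95,0],[33,-130,0],[36,-160,0],[36,-173,0],[36,-174,0],[36,-174,0]],"turn":[[0,0,0],[0,0,0],[0,0,0],[0,0,0],[0,0,0],[0,0,0],[0,0,0],[0,0,0]],"hand":[0,0,0,0,0,0,0,0]}' 30
python3 -m handwheel '{"travel":[[0,0,-15],[0,0,-35],[0,0,-50],[0,0,-61],[0,0,-61],[-4,0,-61],[-9,0,-61],[-14,0,-61]],"turn":[[0,0,0],[0,0,0],[0,0,0],[0,0,0],[0,0,0],[0,0,0],[0,0,0],[0,0,0]],"hand":[0,0,0,0,0,0,0,0]}' 30
python3 -m handwheel '{"travel":[[-4,0,0],[-8,0,0],[-12,0,0],[-16,0,0],[-20,0,0],[-23,0,0],[-26,0,0],[-28,0,0]],"turn":[[0,0,0],[0,0,0],[0,0,0],[0,0,0],[0,0,0],[0,0,0],[0,0,0],[0,0,0]],"hand":[0,0,0,0,0,0,0,0]}' 30
```

```text
time_s: 46.57
ee_pos: [0.4916, 0.0809, 0.107]
orientation: [[0.041, 0.999, -0.002], [0.999, -0.041, 0.0], [0.0, -0.002, -1.0]]
force: [0.2, 0.5, 0.8]
gripper_width: -0.0002
time_s: 47.23
ee_pos: [0.4778, 0.082, 0.0476]
orientation: [[0.038, 0.999, 0.001], [0.999, -0.038, 0.0], [0.0, 0.001, -1.0]]
force: [0.3, 0.1, 0.5]
gripper_width: 0.0002
time_s: 47.9
ee_pos: [0.4499, 0.0815, 0.0472]
orientation: [[0.039, 0.999, 0.0], [0.999, -0.039, -0.0], [-0.0, 0.0, -1.0]]
force: [3.3, 1.6, 1.2]
gripper_width: 0.0003
```

```bash
python3 -m handwheel '{"travel":[[-1,0,0],[-2,0,0],[-3,0,0],[-4,0,0],[-5,0,0],[-5,0,0],[-5,0,0],[-5,0,0]],"turn":[[0,0,0],[0,0,0],[0,0,0],[0,0,0],[0,0,0],[0,0,0],[0,0,0],[0,0,0]],"hand":[0,0,0,0,0,0,0,0]}' 30
python3 -m handwheel '{"travel":[[-1,0,0],[-1,0,0],[-2,0,0],[-2,0,0],[-3,0,0],[-3,0,0],[-3,0,0],[-3,0,0]],"turn":[[0,0,0],[0,0,0],[0,0,0],[0,0,0],[0,0,0],[0,0,0],[0,0,0],[0,0,0]],"hand":[0,0,0,0,0,0,0,0]}' 30
```

```text
time_s: 48.57
ee_pos: [0.4458, 0.0816, 0.0471]
orientation: [[0.039, 0.999, 0.001], [0.999, -0.039, 0.0], [0.0, 0.001, -1.0]]
force: [5.4, 1.3, -0.8]
gripper_width: 0.0003
time_s: 49.23
ee_pos: [0.4456, 0.0815, 0.0473]
orientation: [[0.039, 0.999, 0.006], [0.999, -0.039, 0.0], [0.0, 0.006, -1.0]]
force: [17.3, 2.0, -10.1]
gripper_width: -0.0001
```

The force rose to 17 N with no movement, so the slide is at its stop. I'll back off, lift clear and look.

```bash
python3 -m handwheel '{"travel":[[4,0,0],[9,0,0],[14,0,5],[20,-5,30],[35,-15,65],[50,-25,100],[65,-35,135],[70,-35,155]],"turn":[[0,0,0],[0,0,0],[0,0,0],[0,0,0],[0,0,0],[0,0,0],[0,0,0],[0,0,0]],"hand":[0,0,0,0,0,0,0,0]}' 30
python3 -m handwheel '{"travel":[[0,0,20],[0,-10,50],[0,-20,90],[0,-30,120],[0,-40,150],[0,-40,150],[0,-40,150],[0,-40,150]],"turn":[[0,0,0],[0,0,0],[0,0,0],[0,0,0],[0,0,0],[0,0,0],[0,0,0],[0,0,0]],"hand":[20,20,20,20,20,20,20,20]}' 30
python3 - <<'E'
from h import *
w=save("wrist","w27.png",None,1.4); print(arm.read_state()["force"])
s=save("side","s27.png",(150,120,420,300),2.9)
E
```

```text
time_s: 49.9
ee_pos: [0.5142, 0.0451, 0.2058]
orientation: [[0.04, 0.999, 0.003], [0.999, -0.04, -0.001], [-0.001, 0.003, -1.0]]
force: [-0.1, 0.1, -0.9]
gripper_width: -0.0002
time_s: 50.57
ee_pos: [0.5118, 0.0066, 0.3514]
orientation: [[0.039, 0.999, -0.001], [0.999, -0.039, 0.0], [0.0, -0.001, -1.0]]
force: [-0.2, 0.4, 0.3]
gripper_width: 0.0201
[-0.1761  0.2655  0.0502]
```

View pics/w27.png

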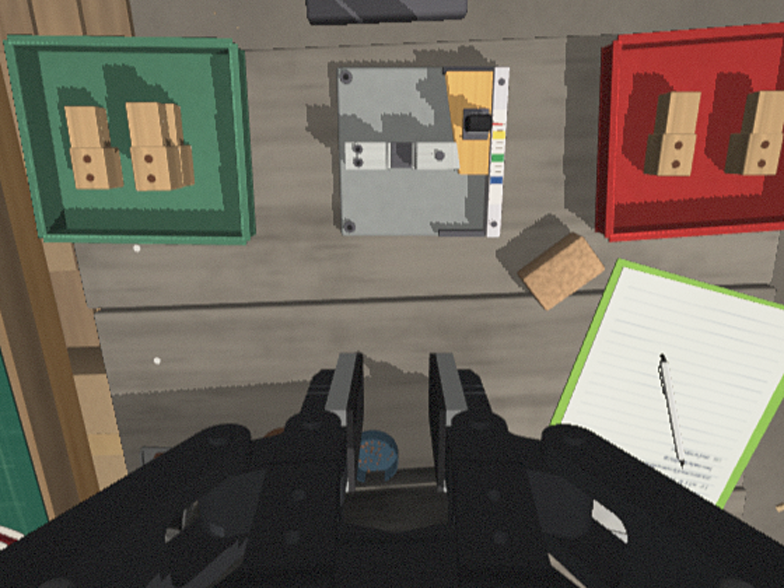

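View pics/s27.png

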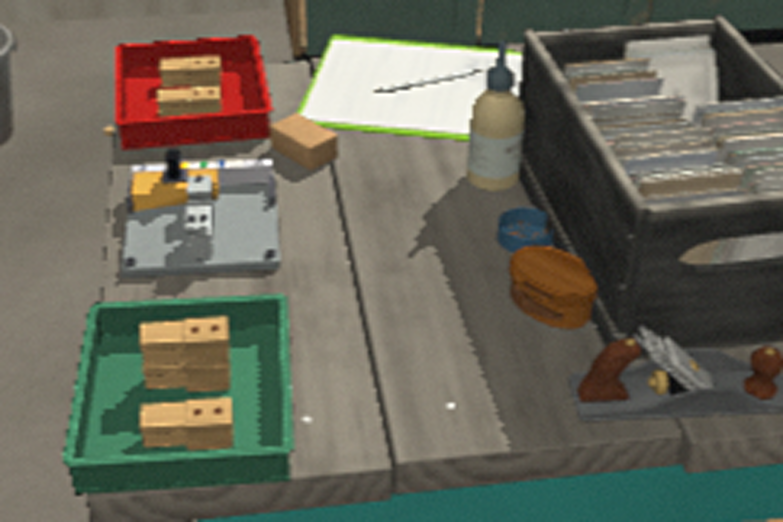

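The brass slide is against its stop and the pointer is just before yellow, as at the start. All runners are in the trays, the bystanders are in place, and the arm is clear.

```bash
python3 -c "
from cell import arm
print(arm.close_job())"
```

```text
the job is handed in; nothing more can be done
None
```

I set the gauge on green, tried all five runners in the gap, sorted them, and slid the grip back to its stop. The job was handed in at about 51 s on the robot's clock; the hand-in gives no verdict.

| Runner (by its starting place, left to right from the robot) | What the gauge showed | Sorted into |
|---|---|---|
| 1st (y ≈ 0.105) | stopped on the bevels, 2–3 mm below the jaw tops, 9 N (fat) | red tray |
| 2nd (y ≈ 0.024) | stopped at the step, 8 N (good) | green tray, lying on the 4th |
| 3rd (y ≈ −0.062) | stopped at the step, 9 N (good) | green tray |
| 4th (y ≈ −0.145) | stopped at the step, 9 N (good) | green tray |
| 5th (y ≈ −0.220) | dropped 8 mm past the step with no resistance (thin) | red tray |

- **Rib widths:** the widths seen in the wrist camera agreed with the gauge for all five.
- **Last checks:** the final pictures show two runners in the red tray and three in the green tray. They also show the slide against its stop, where the push rose to 17 N without moving. The bystanders are in place, and the arm is clear with about 0 N on the tool.
- **Disagreements:** the first push left the pointer about 2 mm short of the mark's middle, so I corrected it. Runner tops measured 26 mm against the stated 28 mm, and the step stops read 1–2 mm low, both roughly within calibration and grip slip.

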